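Free a battery pack from its charger

TASK

Turn the charger's dial to the off mark (the round dot). Then pinch the two side tabs of the battery pack together to unlatch it, draw it out of its leaning bay and stand it upright, on its foot, on the floor of the shallow tray. Do not disturb the other things on the bench.

Things in the scene. Friction and masses are not known exactly. Their poses are not given: they have to be found in the camera images.
- charger: Grey bench charger fixed to the bench, base 150 (x) x 196 (y) x 27 mm high. Origin on the bench under the base's centre; x from its front to its back, z up. On its +y half stands the bay, on its -y half a switch block, 74 x 66 mm, top 69 mm above the bench, with the dial. Bay and dial are 125 mm apart in y.
- off_mark (a point): The round white dot (off) on top of the switch block, 28 mm from the dial's axis, 0.7 rad counter-clockwise (seen from above) from the charger's x axis. The other white marks: one bar straight along the charger's x, two bars 0.7 rad clockwise from x.
- dial (a joint): Rotary selector, vertical axis; grows as it turns clockwise (seen from above). Three spring detents: 0 = off (pointer at the dot), 0.7 = one bar, 1.4 = two bars; stops just beyond the ends. Starts at one or two bars. Turns with under 0.2 N m and snaps into a detent when let go within about 0.25 rad of it.
- dial_grip (a point): Point on the dial's axis 25 mm above the switch block, about half-way up its handle: a black upright bar 42 mm long, 12 mm thick, from 4 to 36 mm above the block, on a disc of 38 mm diameter, 4 mm thick. The point's x axis lies along the bar to its pointer end (white line), y across the 12 mm, z up.
- pack_grip (a point): Point on the centre line of the black battery pack, half-way up its two side tabs, 66 mm above the underside of its foot. z runs up the pack, y from tab to tab. In the bay, z is the direction in which the pack is drawn out. The bay's rim is 36 mm below this point along z, the pack's top 23 mm above it.
- pack: The pack: 36 (x) x 57 (y, over the tabs) x 89 mm (z), 0.2 kg; origin at the centre of the underside of its foot, axes as pack_grip. The foot is 36 x 46 mm; the pack stands by itself on a flat surface. Each tab has a hook under a ledge of the bay: both must be pinched in by about 5 mm and kept so until the hooks are out. Fully pinched, the pack can be carried by its tabs.
- tab_l (a joint): The +y tab, grey, 28 mm wide (x), from 50 to 82 mm above the foot's underside. Moves straight in, in m: 0 = sprung out, 0.006 = fully pinched (1.4 N at first, 5.6 N at the end). The tabs' outer faces are 57 mm apart, 45 mm when both are pinched.
- tab_r (a joint): The -y tab, the same: 0 = sprung out, 0.006 = fully pinched.
- bay (a point): Fixed point: where pack_grip is while the pack sits in the bay. The bay is 70 mm wide in y; its axis leans 0.40 rad (23 degrees) from vertical towards the charger's front (-x). The pack has 1.5 to 2 mm of play in it (it may lean 0.03 rad more), and is free after being drawn 35 mm along the axis.
- tray: Shallow bare-metal open tray fixed to the bench, 170 (x) x 130 (y) x 32 mm high, walls and floor 4 mm thick. Origin on the bench under its centre, x along its long side.
- masking_tape: Bystander: pale roll of tape lying flat, 98 mm across, 25 mm high; origin under its centre.
- brown_tape: Bystander: brown roll of tape lying flat, 113 mm across, 48 mm high; origin under its centre.
Mind the look-alikes: they are no part of the job. What is shaped like the pack but yellow is not meant. What is shaped like the charger but green is not meant.

How it is judged:
By the outcome, as a careful person would: the job done as asked, in the order asked, and still so for the second after the job is handed in, with the robot touching nothing.
It also fails if it takes over 48 s, if anything falls off the work surface, if the arm or the gripper's body presses on something with over 40 N, if the wrist force passes 120 N, or if a joint passes its speed limit or range.

ROBOT

A 6-joint arm with a two-finger parallel gripper is mounted at the origin on a cart in front of the work surface, level with it; the furniture and walls round the work are solid. World frame = base frame: x ahead of the robot, y to its left, z up, the work surface at z = 0. Lengths are in m, angles in degrees, forces in N, time in s.
With the tool pointing down it reaches from about 0.4 to 0.825 m from the base axis. Payload 7 kg.
Tool frame: the origin (TCP) lies midway between the tips of the shut fingers; the grasp point (between the pads) lies 19 mm behind it (r.grasp_offset is the distance from the TCP to the grasp point, in m); z points along the fingers, x is the direction in which the jaws open and shut, and the axes are right-handed (so a half turn about z gives the same grasp; the last joint's range is limited). The gripper opens to 88 mm and grips with 3 to 60 N. Pads are 19 mm wide; open, the fingers measure 130 mm over their backs; the gripper's body (78 mm by 193 mm) begins 47 mm behind the grasp point.
Start: joints at [-57.118, 20.546, 0.682, 0, -70.136, -16.507], TCP at [0.19, -0.648, 0.198] pointing down, gripper open.
Joint ranges: [-176.03, 176.03], [-82.01, 121.73], [-58.28, 71.71], [-173.87, 95.51], [-174.79, -0.11], [-173.66, 173.66]. Speed limits (degrees/s): [136.94, 136.94, 172.46, 180, 180, 180].

INTERFACE

Orientations are given as [roll, pitch, yaw] about the fixed x, y, z axes, in that order (R = Rz(yaw) Ry(pitch) Rx(roll)).
In Python, from plant import r gives the robot as it stands.
- The arm moves only by the tool step_arm, never from a script. Its argument "deltas" is a list of rows, each a list of 7 numbers: the turn, a rotation vector about the tool's x, y, z in rad, then the shift along the tool's x, y, z in mm, then the opening, from -1 (shut) to 1 (fully open), so that 0 is half open. In form: [[ax, ay, az, x, y, z, grip], ...]. A call has 1 to 10 rows; each row shifts and turns the pose as measured when the row begins, along the tool's axes as they then stand; what a row does not reach is not made up. A row lasts 1/10 s, in which the tool goes at most 50 mm and 8.59 degrees, less where a joint would pass 70% of its speed; a pose out of reach is approached as far as the arm can. A call with a gripper value outside its range is refused whole. The fingers move at their own pace and stop on an object; "squeeze" is the grip in N (left out, the last holds). Time passes only in rows, so rows that do not move let the fingers close. It gives the time, the measured TCP pose, the force and the opening at its end, in the units of the state.
- r.get_state(): the state, without advancing time (a new reading comes with each control period).
- r.capture(name): name is "scene" or "top" or "wrist"; returns the picture (480x640x3 uint8, red, green, blue); there is no depth.
- r.camera_info(name): a dict with "vertical_fov" (degrees; the focal length in pixels is half the picture's height over the tangent of half this angle, whatever the lens; pixels are square), "cx", "cy" (the principal point, pixels), "k1" (the pictures are not rectified: a ray, as slopes to the right and down, at radius r is drawn at 1 + k1 r^2 times it, then the intrinsics apply), "view" (4x4, takes a point from world to camera coordinates). Camera axes: x right, y down, z forward; pixel columns grow to the right and rows downward; lengths in m; the calibration is good to about 2 mm. A picture is of the moment at which its call begins: read the wrist's pose just before it. camera_info takes no time and is no camera call; for the wrist camera it gives the pose at the moment of the call.
- r.close_job(): hands the job in, once; it reports no verdict.
The state is a dict: "time_s": time; "joints": joint angles; "qd": joint speeds; "joint_torque": joint torques, N m; "tcp_pos": TCP position; "eef_rot": TCP orientation; "contact_force": force on the tool from outside, world axes, zero at the start; "moment": the same for the moment, N m; "gripper_width": finger opening in m.
Only numpy, scipy, OpenCV 4.12 (cv2) and the standard library are available. Lean on these libraries where they do the work, as an engineer would, in place of code of your own. Each camera call takes 0.05 s, during which the arm holds its last target.

## Working session

There is one attempt and no reset: what is moved stays moved. The work goes in short steps, Python scripts to look and compute and a tool call to move; the robot and the scene stay as the last step left them, time stands still between calls to the robot, and variables do not carry over. Pictures are saved under pics/ and viewed, and the job is handed in when it is done.

Besides the shell and the picture viewer there is one more tool, called after "Call:" by a JSON object that holds its "op" and its "data", one argument or row to a line. step_arm: Moves the arm, as the interface text tells. Its arguments: {"type":"object","properties":{"deltas":{"type":"array","items":{"type":"array","items":{"type":"number"}}},"squeeze":{"type":"number"}},"required":["deltas"]}

```bash
mkdir -p pics; ls; python3 - <<'E'
from plant import r
import cv2,numpy as np
print(r.get_state(), r.grasp_offset)
for n in ["scene","top","wrist"]:
    c=r.camera_info(n); print(n,c)
    im=r.capture(n); cv2.imwrite(f"pics/{n}0.png",im[:,:,::-1])
E
```

```text
pics
{'time_s': 0.0, 'joints': array([-5.71193388e+01,  2.05937840e+01,  6.34485369e-01, -1.91292320e-02,
       -7.01368695e+01, -1.65090518e+01]), 'qd': array([-0.02961691, -0.02157759, -0.02679247, -0.01774585, -0.02609802,
       -0.0069157 ]), 'joint_torque': array([ 2.48864953e-04, -5.82727039e+01,  2.93069834e+01,  6.99713454e+00,
        7.24869737e-03, -1.43083153e-04]), 'tcp_pos': array([ 0.19009687, -0.64712101,  0.19680475]), 'eef_rot': array([-1.79989911e+02, -9.73139614e-02,  1.06365086e+02]), 'contact_force': array([0.17841098, 0.12142215, 1.06249953]), 'moment': array([-0.04620924, -0.03911162,  0.00318883]), 'gripper_width': 0.08792264392473326} 0.0188
scene {'vertical_fov': 55.91157518585504, 'cx': 329.1537819980876, 'cy': 242.5628912361909, 'k1': -0.06410098187794536, 'view': array([[-0.82779567, -0.56090808,  0.01168126,  0.43081322],
       [-0.34689312,  0.49536364, -0.79641699,  0.30486245],
       [ 0.44093025, -0.66332269, -0.60463503,  0.93645874],
       [ 0.        ,  0.        ,  0.        ,  1.        ]])}
top {'vertical_fov': 53.624394706390426, 'cx': 320.31476098462394, 'cy': 241.80629292914827, 'k1': -0.04255289347288063, 'view': array([[ 0.02206854, -0.99963627, -0.01550196, -0.07916397],
       [-0.99665533, -0.02077709, -0.07903462,  0.57797823],
       [ 0.07868379,  0.01719429, -0.99675133,  1.22312962],
       [ 0.        ,  0.        ,  0.        ,  1.        ]])}
wrist {'vertical_fov': 58.37057565696842, 'cx': 314.1552698840517, 'cy': 239.16976568670086, 'k1': -0.014351301097522995, 'view': array([[-0.28193009,  0.95943167,  0.00250768,  0.67417419],
       [ 0.92441348,  0.27093837,  0.26842525, -0.03414265],
       [ 0.25685626,  0.07799528, -0.96329725,  0.39227265],
       [ 0.        ,  0.        ,  0.        ,  1.        ]])}
```

View pics/scene0.png

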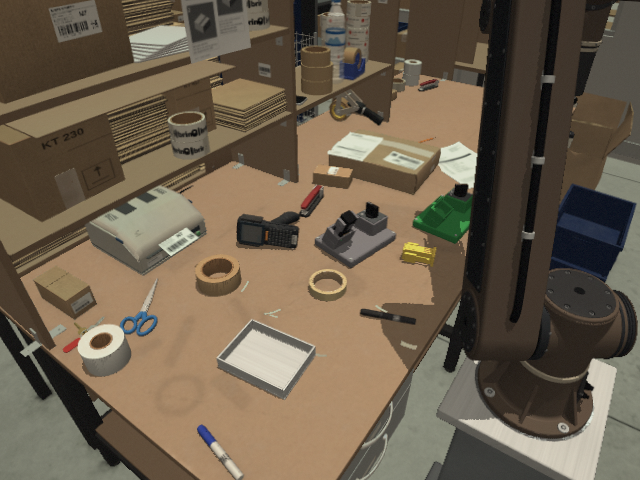

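View pics/top0.png

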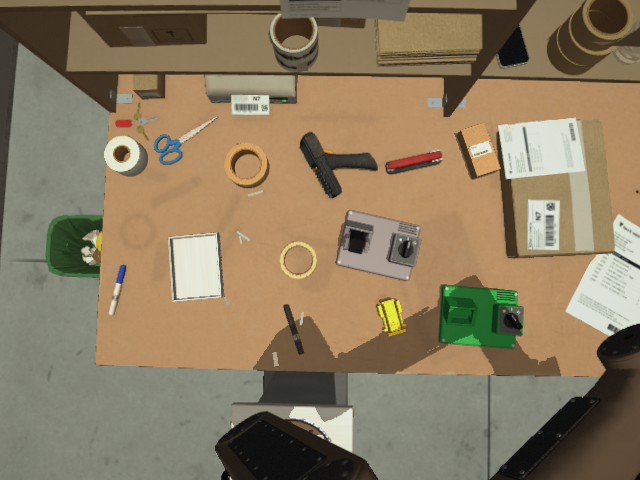

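View pics/wrist0.png

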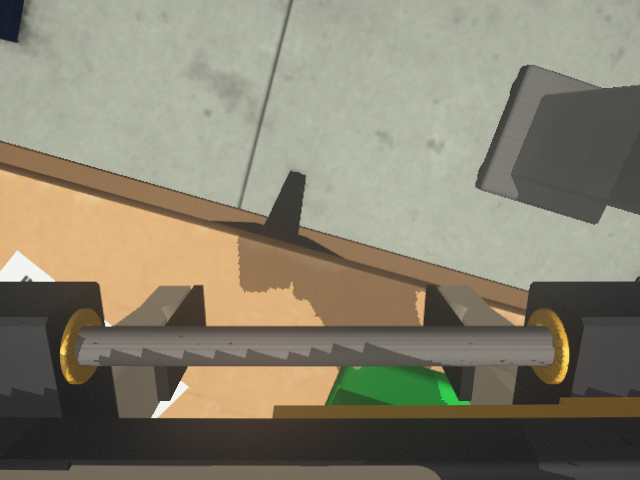

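The grey charger is at about (378,245) in the top view, with the bay on the left (+y) and the dial on the right. The tray is at (195,267), and the green and yellow look-alikes are to the right of the charger. I'll enlarge these areas.

```bash
cat > h.py <<'E'
import numpy as np, cv2
from scipy.spatial.transform import Rotation as R
def K(c):
    f=240/np.tan(np.radians(c['vertical_fov']/2)); return f
def proj(c,p):
    p=np.atleast_2d(p); q=(c['view'][:3,:3]@p.T).T+c['view'][:3,3]
    s=q[:,:2]/q[:,2:]; r2=(s**2).sum(1,keepdims=True)
    return s*(1+c['k1']*r2)*K(c)+[c['cx'],c['cy']]
def ray(c,uv):
    d=(np.array(uv,float)-[c['cx'],c['cy']])/K(c); s=d.copy()
    for _ in range(20): s=d/(1+c['k1']*(s**2).sum())
    V=c['view']; o=-V[:3,:3].T@V[:3,3]; w=V[:3,:3].T@np.r_[s,1]
    return o,w
def onz(c,uv,z):
    o,w=ray(c,uv); return o+w*(z-o[2])/w[2]
def tri(lst):
    A=np.zeros((3,3));b=np.zeros(3)
    for c,uv in lst:
        o,w=ray(c,uv); w=w/np.linalg.norm(w); P=np.eye(3)-np.outer(w,w); A+=P;b+=P@o
    return np.linalg.solve(A,b)
def crop(im,x0,y0,x1,y1,k,fn):
    cv2.imwrite(fn,cv2.resize(im[y0:y1,x0:x1],None,fx=k,fy=k,interpolation=cv2.INTER_CUBIC))
E
python3 - <<'E'
import cv2
from h import *
t=cv2.imread('pics/top0.png');s=cv2.imread('pics/scene0.png')
crop(t,325,200,435,290,7,'pics/t_ch.png')
crop(s,305,190,405,270,8,'pics/s_ch.png')
crop(t,160,225,235,310,7,'pics/t_tr.png')
E
```

```text
(no output)
```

View pics/t_ch.png

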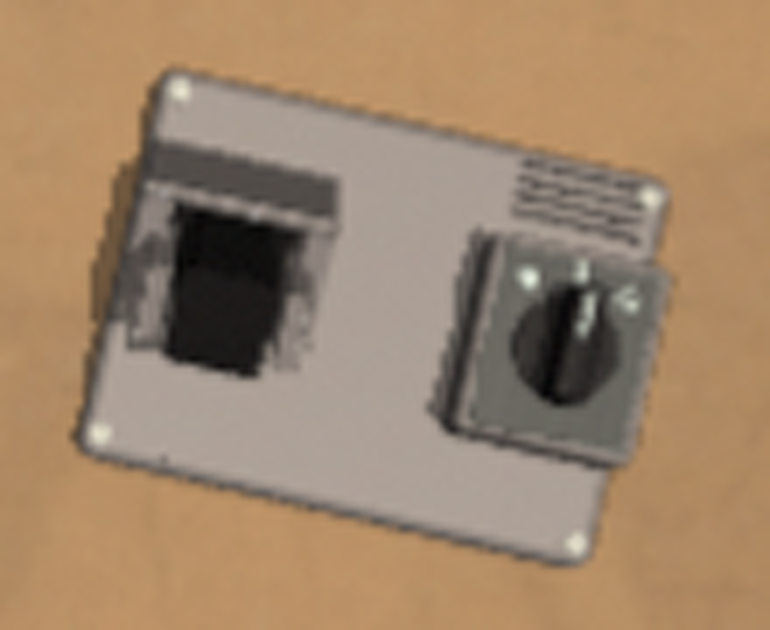

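View pics/s_ch.png

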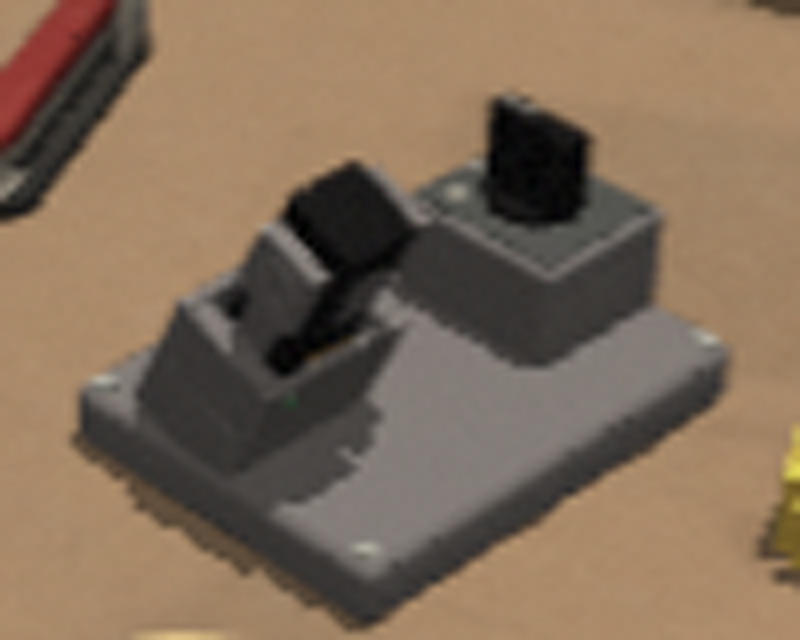

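View pics/t_tr.png

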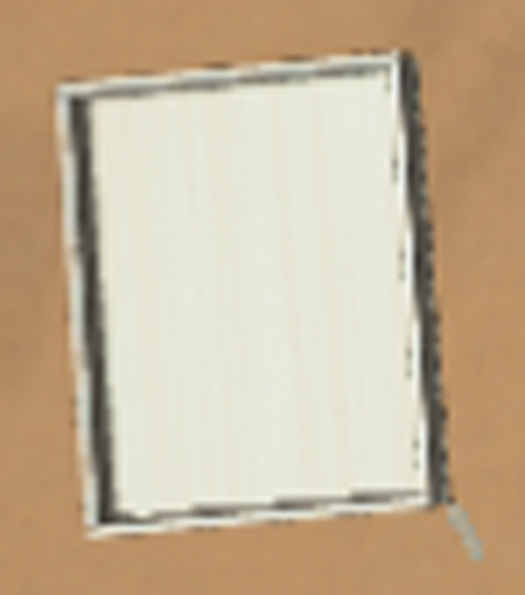

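```bash
python3 - <<'E'
from plant import r
from h import *
T=r.camera_info('top');S=r.camera_info('scene')
ut=lambda x,y,x0,y0,k:(x0+(x+.5)/k-.5,y0+(y+.5)/k-.5)
t=lambda x,y:ut(x,y,325,200,7)
s=lambda x,y:ut(x,y,305,190,8)
sc=[onz(T,t(*p),.027) for p in [(179,90),(652,197),(577,543),(100,433)]]
for p in sc: print(p.round(4))
c=np.mean(sc,0); print('c',c.round(4))
dx=sc[0]-sc[3]+sc[1]-sc[2]; dy=sc[0]-sc[1]+sc[3]-sc[2]
print('yaw',np.degrees(np.arctan2(dx[1],dx[0])),np.degrees(np.arctan2(-dy[0],dy[1])), np.linalg.norm(dx)/2,np.linalg.norm(dy)/2)
# scene corners screws
for p in [(102,382),(366,551),(708,341)]: print('scene',onz(S,s(*p),.027).round(4))
print('off tri',tri([(T,t(528,278)),(S,s(457,192))]), onz(T,t(528,278),.069), onz(S,s(457,192),.069))
for p in [(528,278),(582,268),(627,297)]: print('mark',onz(T,t(*p),.069).round(4))
print('disc',onz(T,t(565,347),.073).round(4))
print('ptr on top',onz(T,t(586,300),.105).round(4),'bar top ends',onz(T,t(578,283),.105).round(4),onz(T,t(560,400),.105).round(4))
# block corners
for p in [(497,232),(670,272),(628,465),(466,424)]: print('blk',onz(T,t(*p),.069).round(4))
q=lambda x,y:ut(x,y,160,225,7)
tr=[onz(T,q(*p),.032) for p in [(58,87),(400,52),(441,505),(88,533)]]
for p in tr: print('tray',p.round(4))
c=np.mean(tr,0);print('trayc',c, np.linalg.norm(tr[0]-tr[3]),np.linalg.norm(tr[0]-tr[1]))
dx=tr[0]-tr[3]+tr[1]-tr[2]; print(np.degrees(np.arctan2(dx[1],dx[0])))
for uv in [(298,260),(389,316),(246,165)]: print(onz(T,uv,.025))
E
```

```text
[ 0.6581 -0.1434  0.027 ]
[ 0.6214 -0.3207  0.027 ]
[ 0.4919 -0.2937  0.027 ]
[ 0.529  -0.1162  0.027 ]
c [ 0.5751 -0.2185  0.027 ]
yaw -11.823357091599641 -11.733501648226698 0.13213808407760239 0.1812022592160728
scene [ 0.6581 -0.1417  0.027 ]
scene [ 0.5289 -0.1145  0.027 ]
scene [ 0.4903 -0.2903  0.027 ]
off tri [ 0.58688018 -0.26833594  0.06758098] [ 0.58641617 -0.2683064   0.069     ] [ 0.58618463 -0.26626543  0.069     ]
mark [ 0.5864 -0.2683  0.069 ]
mark [ 0.5904 -0.2877  0.069 ]
mark [ 0.5803 -0.304   0.069 ]
disc [ 0.5615 -0.2812  0.073 ]
ptr on top [ 0.576  -0.2832  0.105 ] bar top ends [ 0.5819 -0.2804  0.105 ] [ 0.5408 -0.2744  0.105 ]
blk [ 0.6028 -0.257   0.069 ]
blk [ 0.5897 -0.3194  0.069 ]
blk [ 0.5199 -0.3048  0.069 ]
blk [ 0.5334 -0.2465  0.069 ]
tray [0.5831 0.3341 0.032 ]
tray [0.5989 0.2051 0.032 ]
tray [0.4307 0.1833 0.032 ]
tray [0.417  0.3152 0.032 ]
trayc [0.507434   0.25943556 0.032     ] 0.167136493306763 0.1299653042366087
6.954044539107344
[ 0.53046809 -0.00957986  0.025     ]
[ 0.39075569 -0.24850136  0.025     ]
[0.78034684 0.13563601 0.025     ]
```

```bash
cat >> h.py <<'E'
from scipy.linalg import logm, expm
def tdown(yaw): return R.from_euler('xyz',[180,0,yaw],degrees=True)
def T(p,rot):
    M=np.eye(4);M[:3,:3]=rot.as_matrix();M[:3,3]=p;return M
def cur(r):
    s=r.get_state(); return T(s['tcp_pos'],R.from_euler('xyz',s['eef_rot'],degrees=True)),s
def plan(A,B,n):
    D=np.linalg.inv(A)@B; E=np.real(expm(np.real(logm(D))/n))
    w=R.from_matrix(E[:3,:3]).as_rotvec()
    print(n,'rows of',w.round(4),(E[:3,3]*1000).round(2),'|mm|',np.linalg.norm(E[:3,3]*1000).round(1),'deg',np.degrees(np.linalg.norm(w)).round(2))
E
python3 - <<'E'
from plant import r
from h import *
A,s=cur(r); plan(A,T([.5617,-.2806,.20],tdown(78.2)),14)
C=np.linalg.inv(r.camera_info('wrist')['view']); print((np.linalg.inv(A)@C).round(3))
E
```

```text
14 rows of [-0.     -0.0001  0.0351] [24.87 28.28 -0.2 ] |mm| 37.7 deg 2.01
[[ 1.    -0.     0.001 -0.   ]
 [-0.     0.963  0.269 -0.072]
 [-0.001 -0.269  0.963 -0.188]
 [ 0.     0.     0.     1.   ]]
```

Call:
{"op": "step_arm", "data": {
  "deltas": [
    [0, 0, 0.035, 25, 28, 0, 0],
    [0, 0, 0.035, 25, 28, 0, 0],
    [0, 0, 0.035, 25, 28, 0, 0],
    [0, 0, 0.035, 25, 28, 0, 0],
    [0, 0, 0.035, 25, 28, 0, 0],
    [0, 0, 0.035, 25, 28, 0, 0],
    [0, 0, 0.035, 25, 28, 0, 0],
    [0, 0, 0.035, 25, 28, 0, 0],
    [0, 0, 0.035, 25, 28, 0, 0],
    [0, 0, 0.035, 25, 28, 0, 0]
  ],
  "squeeze": 15
}}

```text
time_s: 1.15
tcp_pos: [0.44, -0.3576, 0.1937]
eef_rot: [-179.8, -0.3, 85.1]
contact_force: [0.1, -1.5, 0.2]
gripper_width: 0.0439
```

```bash
python3 - <<'E'
from plant import r
from h import *
A,s=cur(r); plan(A,T([.5617,-.2806,.19],tdown(78.2)),6)
E
```

```text
6 rows of [-0.0008 -0.0008  0.02  ] [15.46 18.37  0.62] |mm| 24.0 deg 1.15
```

Call:
{"op": "step_arm", "data": {
  "deltas": [
    [0, 0, 0.02, 15.5, 18.5, 0.5, 0],
    [0, 0, 0.02, 15.5, 18.5, 0.5, 0],
    [0, 0, 0.02, 15.5, 18.5, 0.5, 0],
    [0, 0, 0.02, 15.5, 18.5, 0.5, 0],
    [0, 0, 0.02, 15.5, 18.5, 0.5, 0],
    [-0.003, -0.003, 0.01, 10, 12, 0.5, 0],
    [0, 0, 0, 0, 0, 0, 0]
  ]
}}

```text
time_s: 1.85
tcp_pos: [0.5621, -0.2766, 0.1888]
eef_rot: [-179.8, -0.1, 78.8]
contact_force: [-1.6, -0.0, -0.7]
gripper_width: 0.0437
```

```bash
python3 - <<'E'
from plant import r
from h import *
A,s=cur(r); print(s['tcp_pos'],s['eef_rot'],s['time_s']);plan(A,T([.5617,-.2806,.19],tdown(78.2)),1)
c=r.camera_info('wrist'); im=r.capture('wrist'); cv2.imwrite('pics/w1.png',im[:,:,::-1])
np.save('w1.npy',c,allow_pickle=True)
print(proj(c,[[.5617,-.2806,.105],[.5617,-.2806,.073]]))
E
```

```text
[ 0.56205874 -0.27664184  0.18875061] [-1.79763843e+02 -1.49704800e-01  7.87600629e+01] 1.85
1 rows of [-0.0041 -0.0026  0.0098] [-3.95  0.41 -1.26] |mm| 4.2 deg 0.63
[[307.93199731 235.1298354 ]
 [308.40485078 223.90888351]]
```

View pics/w1.png

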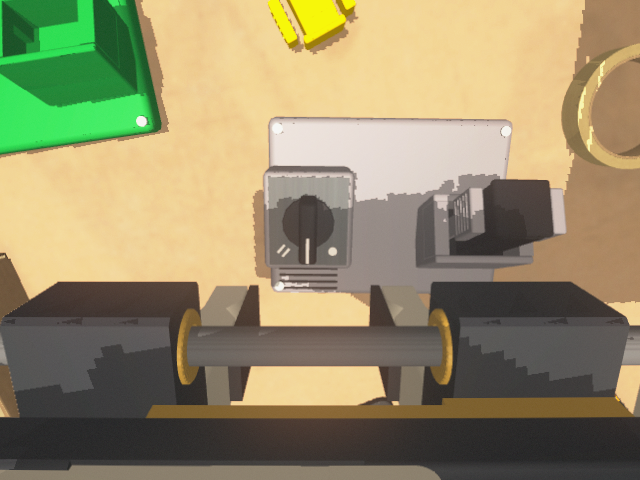

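The dial's disc is at (308,222), right where my estimate predicted. The pointer at (307,250) lines up with the one-bar mark. The pack's top is at about (518,210), with tabs on either side. Next I'll measure the pack in a crop.

```bash
python3 - <<'E'
from h import *
im=cv2.imread('pics/w1.png'); crop(im,405,165,585,300,4.4,'pics/w1p.png')
E
```

```text
(no output)
```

View pics/w1p.png

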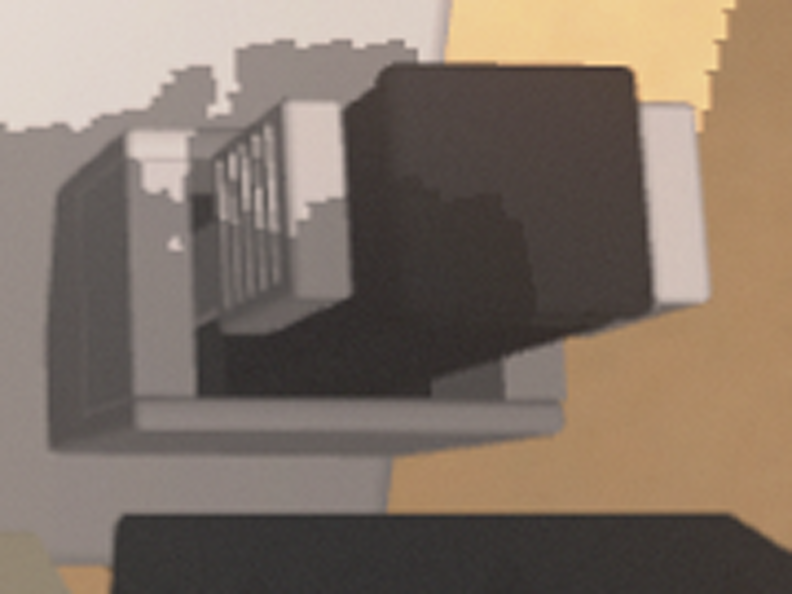

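```bash
python3 - <<'E'
from plant import r
from h import *
from scipy.optimize import least_squares
W=np.load('w1.npy',allow_pickle=True).item();S=r.camera_info('scene')
ut=lambda x,y,x0,y0,k:(x0+(x+.5)/k-.5,y0+(y+.5)/k-.5)
w=lambda x,y:ut(x,y,405,165,4.4)
s=lambda x,y:ut(x,y,305,190,8)
pts=[(W,w(382,66),(-18,-23,23)),(W,w(635,66),(-18,23,23)),(W,w(654,314),(18,23,23)),
(W,w(285,100),(-14,-28.5,16)),(W,w(297,299),(14,-28.5,16)),(W,w(694,103),(-14,28.5,16)),(W,w(709,302),(14,28.5,16))]
ps=[(S,s(288,208),(18,23,23)),(S,s(357,160),(18,-23,23)),(S,s(418,220),(-18,-23,23)),(S,s(268,226),(14,28.5,16)),(S,s(326,280),(-14,28.5,16))]
def res(q,P,yaw=-11.78):
    Rm=R.from_euler('z',yaw,degrees=True)*R.from_euler('y',-q[3])
    return np.concatenate([(proj(c,q[:3]+Rm.apply(np.array(o)/1000))[0]-uv)for c,uv,o in P])
for P in (pts,ps,pts+ps):
    f=least_squares(lambda q:np.r_[res(q,P),(q[3]-.4)*50],[.56,-.15,.1,.4],loss='soft_l1')
    print(f.x.round(4)); print(res(f.x,P).reshape(-1,2).round(1).tolist())
q=f.x
a=np.radians(-11.78);d=q[:2]-np.array([.575,-.2177])
print('in charger',np.cos(a)*d[0]+np.sin(a)*d[1],-np.sin(a)*d[0]+np.cos(a)*d[1])
# dial in wrist
A,st=cur(r); 
for uv,z in [((307.5,222.5),.073),((333,252),.069),((307,239),.105)]: print(onz(W,uv,z))
for uv in [(277,128),(506,131),(279,286)]: print('screw',onz(W,uv,.027).round(4))
E
```

```text
[ 0.575  -0.15    0.0999  0.3982]
[[-8.2, -0.9], [8.3, -0.1], [8.0, 1.5], [1.0, 0.5], [0.1, -0.7], [-2.3, 0.7], [-2.6, -0.6]]
[ 0.6809 -0.3373 -0.0332  0.3992]
[[-0.7, -0.4], [0.6, 0.2], [0.1, 0.4], [0.8, 0.2], [-0.9, -0.5]]
[ 0.5727 -0.1534  0.1083  0.4008]
[[-8.8, -1.8], [10.2, -0.9], [10.2, 2.5], [0.0, -0.1], [-0.8, 0.2], [-0.4, 0.2], [-0.5, 0.3], [-2.9, -0.3], [0.5, -0.7], [1.5, 1.1], [-1.7, 0.9], [-2.1, 1.6]]
in charger -0.015377212014309895 0.06248178587346203
[ 0.56054051 -0.28103658  0.073     ]
[ 0.58745024 -0.26701272  0.069     ]
[ 0.56415893 -0.28172316  0.105     ]
screw [ 0.4911 -0.2921  0.027 ]
screw [ 0.5286 -0.1141  0.027 ]
screw [ 0.6217 -0.3193  0.027 ]
```

```bash
python3 - <<'E'
from plant import r
from h import *
from scipy.optimize import least_squares
W=np.load('w1.npy',allow_pickle=True).item();S=r.camera_info('scene')
ut=lambda x,y,x0,y0,k:(x0+(x+.5)/k-.5,y0+(y+.5)/k-.5)
w=lambda x,y:ut(x,y,405,165,4.4)
s=lambda x,y:ut(x,y,305,190,8)
pts=[(W,w(382,66),(-18,-1,23)),(W,w(635,66),(-18,1,23)),(W,w(654,314),(18,1,23)),
(W,w(285,100),(-14,-28.5,16)),(W,w(297,299),(14,-28.5,16)),(W,w(694,103),(-14,28.5,16)),(W,w(709,302),(14,28.5,16))]
ps=[(S,s(288,208),(18,1,23)),(S,s(357,160),(18,-1,23)),(S,s(418,220),(-18,-1,23)),(S,s(268,226),(14,28.5,16)),(S,s(326,280),(-14,28.5,16))]
def res(q,P,yaw=-11.78):
    Rm=R.from_euler('z',yaw,degrees=True)*R.from_euler('y',-q[3])
    out=[]
    for c,uv,o in P:
        o=np.array(o,float)
        if abs(o[1])==1:o[1]*=q[4]*1000
        out.append(proj(c,q[:3]+Rm.apply(o/1000))[0]-uv)
    return np.concatenate(out)
for P in (pts,ps,pts+ps):
    f=least_squares(lambda q:np.r_[res(q,P),(q[3]-.4)*50],[.56,-.15,.1,.4,.018],loss='soft_l1')
    print(f.x.round(4)); print(res(f.x,P).reshape(-1,2).round(1).tolist())
    q=f.x
    a=np.radians(-11.78);d=q[:2]-np.array([.575,-.2177])
    print('in charger',np.cos(a)*d[0]+np.sin(a)*d[1],-np.sin(a)*d[0]+np.cos(a)*d[1])
A,st=cur(r); print(st['tcp_pos'],st['eef_rot']);plan(A,T([.5612,-.2806,.078],tdown(78.2)),6)
E
```

```text
[ 0.5735 -0.1524  0.106   0.4092  0.0173]
[[0.8, -1.4], [0.3, -0.8], [0.3, 2.0], [0.4, 0.2], [-0.3, -0.1], [-0.9, 0.5], [-0.9, 0.0]]
in charger -0.014798880355768108 0.06361353818812537
[ 0.6604 -0.3039 -0.0067  0.3984  0.0209]
[[-0.3, -0.8], [0.3, 0.2], [0.1, 0.7], [0.6, 0.2], [-0.8, -0.3]]
in charger 0.10120439918192531 -0.06697411984424025
[ 0.5722 -0.1543  0.1103  0.4081  0.017 ]
[[0.8, -2.0], [0.3, -1.4], [0.3, 2.5], [-0.5, -0.3], [-1.2, 0.3], [-0.2, 0.1], [-0.2, 0.4], [-0.9, -1.8], [-0.6, -0.6], [0.4, 1.3], [-1.3, 0.2], [-1.7, 1.0]]
in charger -0.015684972233708915 0.061451806782965246
[ 0.56126325 -0.27698714  0.18877253] [-1.79739954e+02 -1.54961099e-01  7.87672350e+01]
6 rows of [-0.0008 -0.0004  0.0017] [-0.62  0.16 18.46] |mm| 18.5 deg 0.11
```

Call:
{"op": "step_arm", "data": {
  "deltas": [
    [-0.001, 0, 0.002, -1, 0, 18, 0],
    [-0.001, 0, 0.002, -1, 0, 18, 0],
    [-0.001, 0, 0.002, -1, 0, 18, 0],
    [-0.001, 0, 0.002, -0.5, 0, 18, 0],
    [0, 0, 0.002, -0.5, 0, 18, 0],
    [0, 0, 0.001, 0, 0, 12, 0],
    [0, 0, 0, 0, 0, 0, 0]
  ]
}}

```text
time_s: 2.6
tcp_pos: [0.5558, -0.2835, 0.0843]
eef_rot: [-180.0, -0.2, 78.0]
contact_force: [-0.5, -0.2, 0.2]
gripper_width: 0.0436
```

```bash
python3 - <<'E'
from plant import r
from h import *
A,s=cur(r); print(s['tcp_pos'],s['eef_rot'],s['time_s'],s['contact_force']);plan(A,T([.5612,-.2806,.078],tdown(78.2)),1)
im=r.capture('wrist'); cv2.imwrite('pics/w2.png',im[:,:,::-1])
E
```

```text
[ 0.55579438 -0.28353798  0.08428833] [-1.79977069e+02 -1.69656647e-01  7.80361886e+01] 2.6 [-0.51134864 -0.22259744  0.15644074]
1 rows of [-0.0004 -0.003  -0.0029] [3.98 4.68 6.3 ] |mm| 8.8 deg 0.24
```

View pics/w2.png

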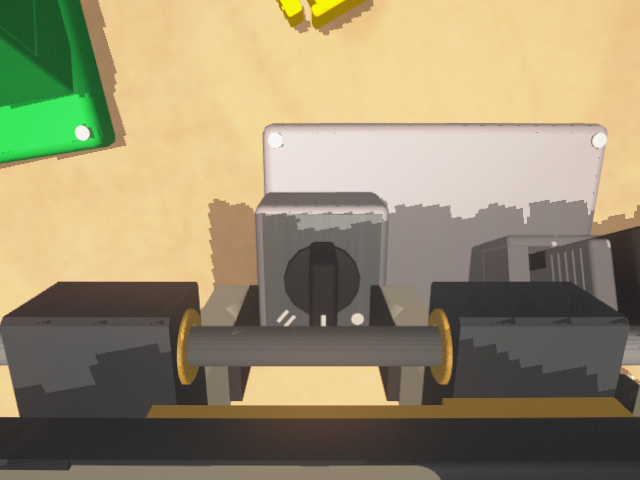

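Call:
{"op": "step_arm", "data": {
  "deltas": [
    [0, -0.002, -0.001, 3, 3.5, 4.5, 0],
    [0, -0.001, -0.001, 1, 1, 2, 0],
    [0, 0, 0, 0, 0, 0, 0],
    [0, 0, 0, 0, 0, 0, -0.4],
    [0, 0, 0, 0, 0, 0, -0.9],
    [0, 0, 0, 0, 0, 0, -0.9],
    [0, 0, 0, 0, 0, 0, -0.9],
    [0, 0, 0, 0, 0, 0, -0.9]
  ],
  "squeeze": 15
}}

```text
time_s: 3.45
tcp_pos: [0.5643, -0.2811, 0.0823]
eef_rot: [179.6, 0.1, 78.2]
contact_force: [0.0, -0.6, -0.4]
gripper_width: 0.0096
```

Call:
{"op": "step_arm", "data": {
  "deltas": [
    [0, 0, 0, 0, 0, 0, -0.9],
    [0, 0, 0, 0, 0, 0, -0.9]
  ]
}}

```text
time_s: 3.65
tcp_pos: [0.5643, -0.2812, 0.0823]
eef_rot: [179.6, 0.1, 78.2]
contact_force: [-0.1, 0.8, -1.0]
gripper_width: 0.0047
```

```bash
python3 - <<'E'
from plant import r
from h import *
A,s=cur(r); print(s['tcp_pos'],s['eef_rot'],s['time_s'],s['contact_force'],s['gripper_width'])
im=r.capture('wrist'); crop(im[:,:,::-1],160,180,480,420,2.5,'pics/w3.png')
E
```

```text
[ 0.5642996  -0.28115651  0.08233223] [1.79613497e+02 5.64858934e-02 7.82258854e+01] 3.65 [-0.11314811  0.77310211 -0.9859812 ] 0.004654523168680068
```

View pics/w3.png

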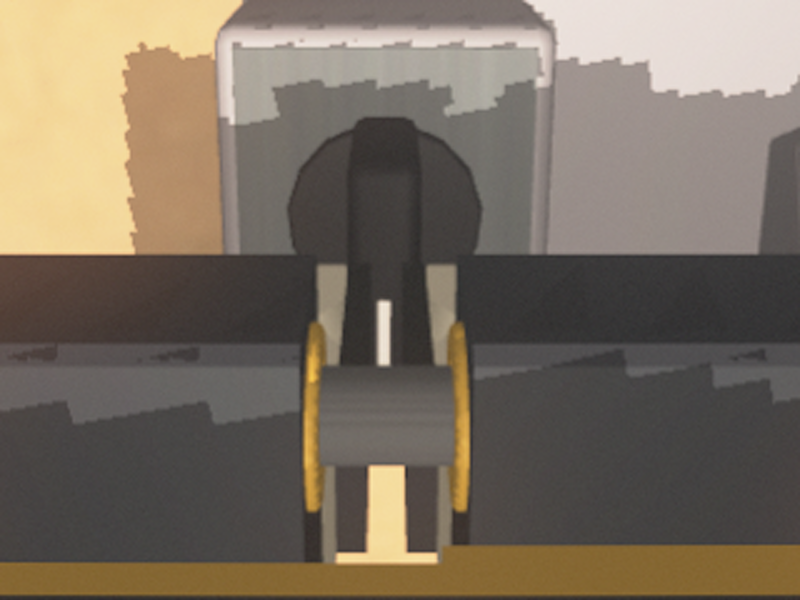

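```bash
python3 - <<'E'
from plant import r
from h import *
A,s=cur(r); c=r.camera_info('wrist')
P=lambda o:(A@np.r_[o,1])[:3]
for o in [(0,0,0),(0,0,-.0188),(0,.0095,0),(0,-.0095,0),(0,-.0095,-.04)]: print(o,((proj(c,P(o))[0]-[160,180])*2.5).round(0))
a=np.radians(-11.78)
for d in (-.021,0,.021):
  for z in (.073,.105): print('bar',d,z,((proj(c,np.array([.5612+d*np.cos(a),-.2808+d*np.sin(a),z]))[0]-[160,180])*2.5).round(0))
E
python3 - <<'E'
E
```

```text
(0, 0, 0) [386. 250.]
(0, 0, -0.0188) [386. 290.]
(0, 0.0095, 0) [386. 297.]
(0, -0.0095, 0) [386. 202.]
(0, -0.0095, -0.04) [387. 287.]
bar -0.021 0.073 [385. 113.]
bar -0.021 0.105 [385. 161.]
bar 0 0.073 [385. 218.]
bar 0 0.105 [385. 282.]
bar 0.021 0.073 [385. 317.]
bar 0.021 0.105 [385. 396.]
```

```bash
python3 - <<'E'
from plant import r
from h import *
im=r.capture('scene'); crop(im[:,:,::-1],300,150,460,270,5,'pics/s3.png')
im=r.capture('wrist'); crop(im[:,:,::-1],260,240,380,330,6.6,'pics/w4.png')
print(r.get_state()['gripper_width'],r.get_state()['contact_force'])
E
```

```text
0.0040249742526801595 [-0.79467977 -0.19886669  0.66198472]
```

View pics/s3.png

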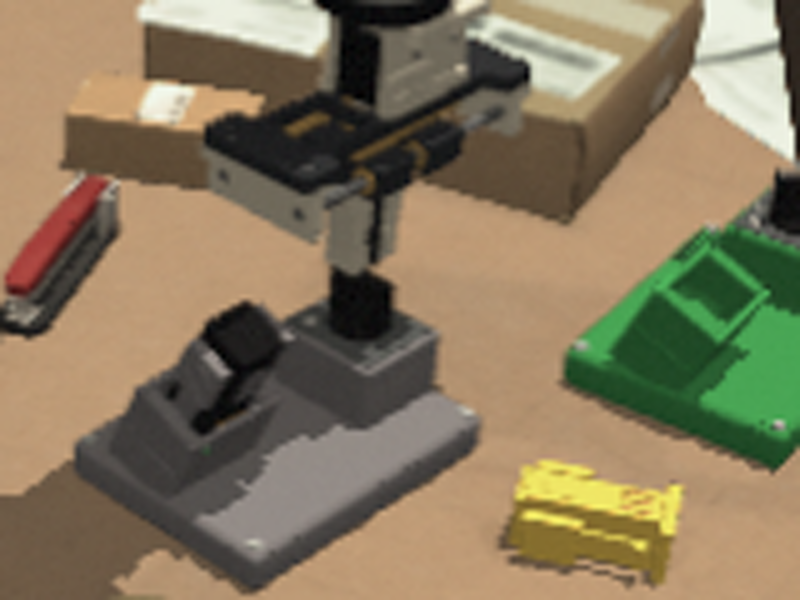

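View pics/w4.png

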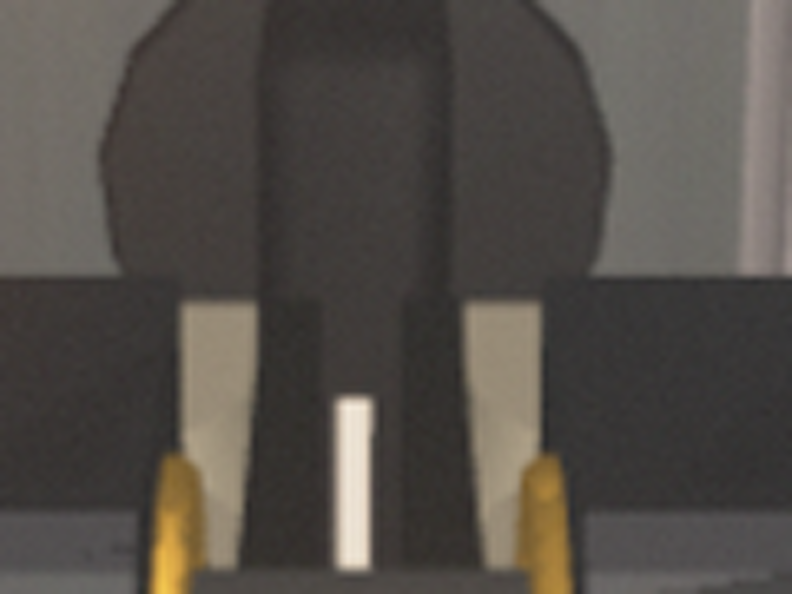

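```bash
python3 - <<'E'
from plant import r
from h import *
A,s=cur(r); c=r.camera_info('scene')
P=lambda o:(A@np.r_[o,1])[:3]
f=lambda p:((proj(c,p)[0]-[300,150])*5).round(0)
for o in [(0,0,0),(0,0,-.0188),(0,0,-.04),(-.005,.0095,0),(.005,-.0095,0),(-.02,-.0095,0)]: print(o,f(P(o)))
a=np.radians(-11.78)
for d in (-.021,0,.021):
  for z in (.073,.105): print('bar',d,z,f(np.array([.5612+d*np.cos(a),-.2808+d*np.sin(a),z])))
E
```

```text
(0, 0, 0) [355. 299.]
(0, 0, -0.0188) [357. 272.]
(0, 0, -0.04) [360. 241.]
(-0.005, 0.0095, 0) [348. 290.]
(0.005, -0.0095, 0) [361. 309.]
(-0.02, -0.0095, 0) [390. 293.]
bar -0.021 0.073 [385. 329.]
bar -0.021 0.105 [389. 283.]
bar 0 0.073 [358. 315.]
bar 0 0.105 [362. 268.]
bar 0.021 0.073 [332. 300.]
bar 0.021 0.105 [335. 254.]
```

Call:
{"op": "step_arm", "data": {
  "deltas": [
    [0, 0, 0, 0, 0, 0, -0.3],
    [0, 0, 0, 0, 0, 0, -0.3],
    [0.004, 0, 0, 0, 0, 0, -0.3],
    [0, 0, 0, 0, -2.5, 4, -0.3],
    [0, 0, 0, 0, 0, 3, -0.3],
    [0, 0, 0, 0, 0, 0, -0.3]
  ]
}}

```text
time_s: 4.4
tcp_pos: [0.5615, -0.2806, 0.0745]
eef_rot: [179.9, 0.1, 78.2]
contact_force: [-0.7, 0.2, 0.2]
gripper_width: 0.0303
```

```bash
python3 - <<'E'
from plant import r
from h import *
A,s=cur(r); print(s['tcp_pos'],s['eef_rot'],s['time_s'],s['contact_force'],s['gripper_width'])
im=r.capture('wrist'); a=cv2.resize(im[210:310,240:400,::-1],None,fx=5,fy=5,interpolation=2)
im=r.capture('scene'); crop(im[:,:,::-1],340,160,400,230,8,'pics/s5.png')
cv2.imwrite('pics/w5.png',a)
E
```

```text
[ 0.56148581 -0.28056527  0.07447955] [1.79886777e+02 5.42831925e-02 7.82272756e+01] 4.4 [-0.71026301  0.16675611  0.2338212 ] 0.03028960308690144
```

View pics/s5.png

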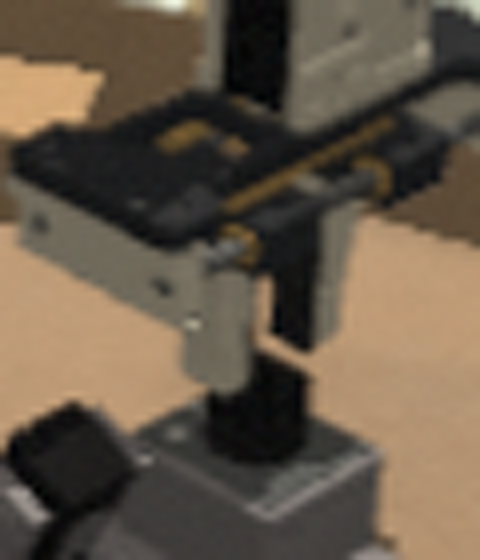

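View pics/w5.png

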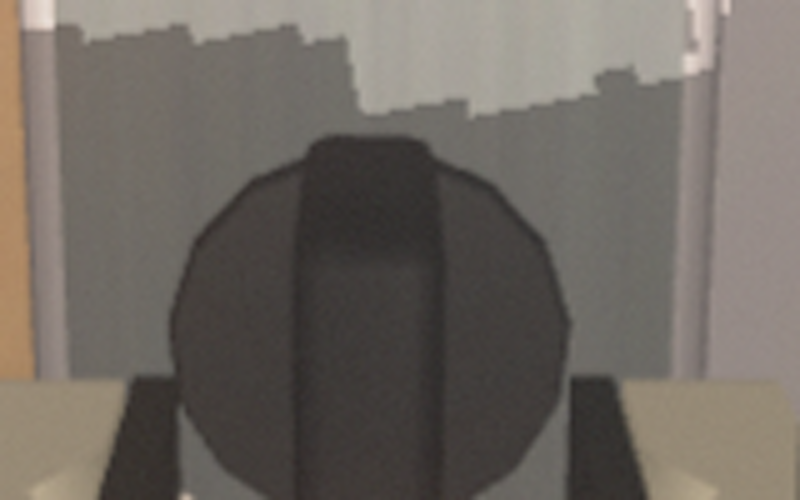

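```bash
python3 - <<'E'
from plant import r
from h import *
A,s=cur(r); c=r.camera_info('wrist');S=r.camera_info('scene')
p=tri([(c,(240+180/5,210+380/5)),(S,(340+308/8,160+350/8))]); print(p,(np.linalg.inv(A)@np.r_[p,1]).round(4))
print(proj(c,p),proj(S,p))
print(s['joints'])
E
```

```text
[ 0.54939955 -0.2942829   0.10262826] [-0.0159 -0.0092 -0.0278  1.    ]
[[274.77825866 283.38221993]] [[378.14175856 203.57815194]]
[-8.71783154e+00  2.18528838e+01 -1.46383733e+01  8.02927144e-02
 -5.33784813e+01 -9.31015505e+01]
```

The fingers closed above the bar. Triangulated from the images, the visible finger tips sit about 28 mm behind the reported TCP (tip z 0.103 while the TCP reads 0.0745). I'll go lower, watching the force.

Call:
{"op": "step_arm", "data": {
  "deltas": [
    [0, 0, 0, 0, 0, 4, -0.3],
    [0, 0, 0, 0, 0, 4, -0.3],
    [0, 0, 0, 0, 0, 4, -0.3],
    [0, 0, 0, 0, 0, 0, -0.3]
  ]
}}

```text
time_s: 4.9
tcp_pos: [0.5618, -0.2806, 0.0618]
eef_rot: [179.9, 0.1, 78.2]
contact_force: [-1.1, -0.6, -0.5]
gripper_width: 0.031
```

Call:
{"op": "step_arm", "data": {
  "deltas": [
    [0, 0, 0, 0, 0, 0, -0.8],
    [0, 0, 0, 0, 0, 0, -0.8],
    [0, 0, 0, 0, 0, 0, -0.8],
    [0, 0, 0, 0, 0, 0, -0.8],
    [0, 0, 0, 0, 0, 0, -0.8]
  ],
  "squeeze": 15
}}

```text
time_s: 5.4
tcp_pos: [0.5617, -0.2811, 0.0618]
eef_rot: [179.9, 0.1, 78.2]
contact_force: [0.6, -0.3, -1.3]
gripper_width: 0.0121
```

Gripped at 12.1 mm. Now I turn the dial 0.7 rad counter-clockwise.

Call:
{"op": "step_arm", "data": {
  "deltas": [
    [0, 0, -0.08, 0, 0, 0, -0.8],
    [0, 0, -0.1, 0, 0, 0, -0.8],
    [0, 0, -0.1, 0, 0, 0, -0.8],
    [0, 0, -0.1, 0, 0, 0, -0.8],
    [0, 0, -0.1, 0, 0, 0, -0.8],
    [0, 0, -0.1, 0, 0, 0, -0.8],
    [0, 0, -0.08, 0, 0, 0, -0.8],
    [0, 0, 0, 0, 0, 0, -0.8]
  ]
}}

```text
time_s: 6.2
tcp_pos: [0.5596, -0.2805, 0.0616]
eef_rot: [180.0, -0.0, 117.0]
contact_force: [-0.2, -6.1, -1.5]
gripper_width: 0.0195
```

```bash
python3 - <<'E'
from plant import r
from h import *
A,s=cur(r); print(s['tcp_pos'],s['eef_rot'],s['time_s'],s['contact_force'],s['moment'],s['gripper_width'])
im=r.capture('wrist'); a=cv2.resize(im[180:420,160:480,::-1],None,fx=2.5,fy=2.5,interpolation=2)
cv2.imwrite('pics/w6.png',a)
E
```

```text
[ 0.55960406 -0.28047822  0.06161411] [ 1.79958236e+02 -4.71728578e-02  1.17012930e+02] 6.2 [-0.20372093 -6.10093736 -1.49949133] [-2.2045178   0.11976229 -0.00478885] 0.019454403742758416
```

View pics/w6.png

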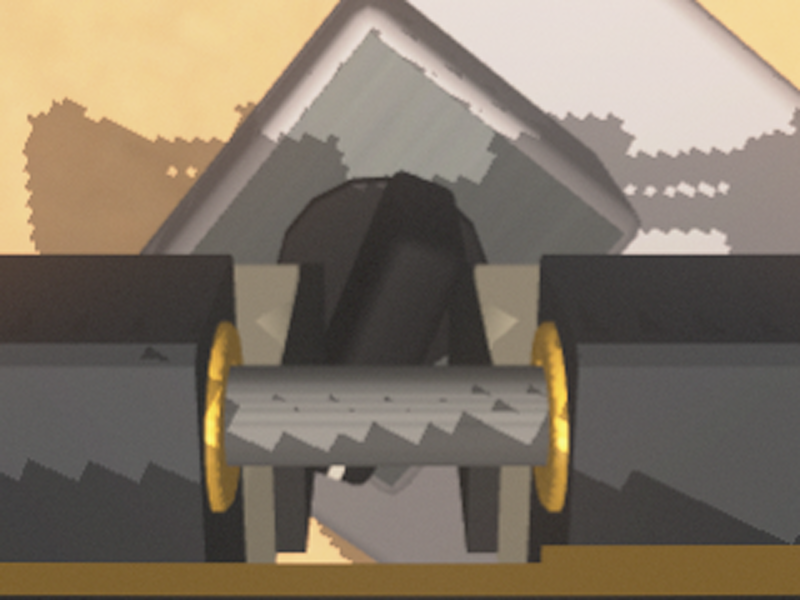

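The bar lags the jaws by about 25° (the pointer end is at lower left, about (335,470) in the crop). I'll squeeze harder to bring it into line.

Call:
{"op": "step_arm", "data": {
  "deltas": [
    [0, 0, 0, 0, 0, 0, -0.9],
    [0, 0, 0, 0, 0, 0, -0.9],
    [0, 0, -0.04, 0, 0, 0, -0.9],
    [0, 0, 0, 0, 0, 0, -0.9]
  ],
  "squeeze": 40
}}

```text
time_s: 6.65
tcp_pos: [0.5605, -0.281, 0.0618]
eef_rot: [179.9, 0.0, 119.0]
contact_force: [0.8, -2.3, -0.6]
gripper_width: 0.0117
```

```bash
python3 - <<'E'
from plant import r
from h import *
A,s=cur(r); print(s['tcp_pos'],s['eef_rot'],s['time_s'],s['contact_force'],s['moment'],s['gripper_width'])
im=r.capture('wrist'); a=cv2.resize(im[180:420,160:480,::-1],None,fx=2.5,fy=2.5,interpolation=2)
cv2.imwrite('pics/w7.png',a)
E
```

```text
[ 0.56050907 -0.28104006  0.06176661] [1.79944768e+02 4.32964674e-02 1.18953706e+02] 6.65 [ 0.81029188 -2.29798363 -0.61055779] [-0.69214294 -0.1009886  -0.01643909] 0.011747628954262856
```

View pics/w7.png

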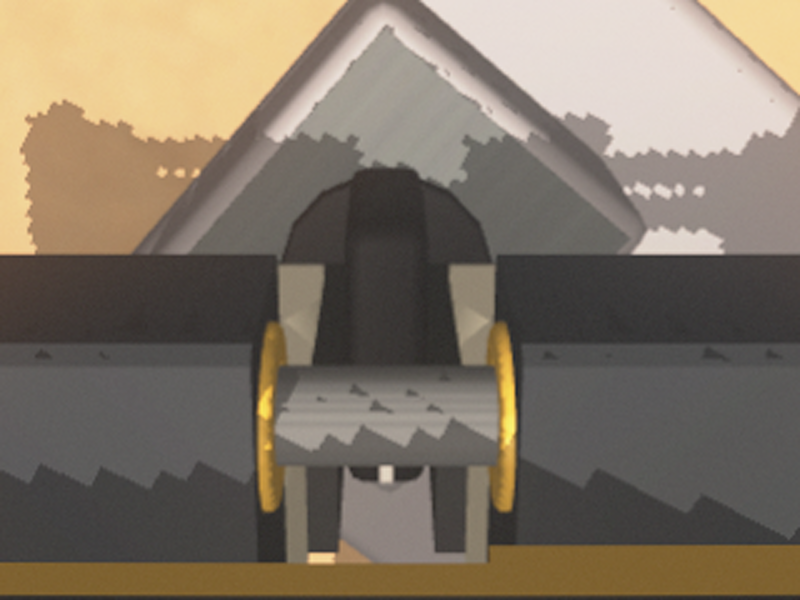

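The bar is now square in the jaws (width 11.7 mm). I'll open and rise.

Call:
{"op": "step_arm", "data": {
  "deltas": [
    [0, 0, 0, 0, 0, 0, -0.4],
    [0, 0, 0, 0, 0, 0, 0],
    [0, 0, 0, 0, 0, -10, 0.2],
    [0, 0, 0, 0, 0, -20, 0.5],
    [0, 0, 0.03, 0, 0, -30, 1],
    [0, 0, 0.1, 0, 0, -35, 1],
    [0, 0, 0.14, 0, 0, -30, 1],
    [0, 0, 0.14, 0, 0, -10, 1],
    [0, 0, 0.14, 0, 0, 0, 1],
    [0, 0, 0.13, 0, 0, 0, 1]
  ],
  "squeeze": 30
}}

```text
time_s: 7.7
tcp_pos: [0.5602, -0.2799, 0.2091]
eef_rot: [179.8, -0.0, 78.3]
contact_force: [-0.4, -0.7, 0.0]
gripper_width: 0.0851
```

```bash
python3 - <<'E'
from plant import r
from h import *
A,s=cur(r); print(s['tcp_pos'],s['eef_rot'],s['time_s'],s['contact_force'],s['gripper_width'])
c=r.camera_info('wrist'); im=r.capture('wrist'); cv2.imwrite('pics/w8.png',im[:,:,::-1]); np.save('w8.npy',c,allow_pickle=True)
E
```

```text
[ 0.56022786 -0.27993488  0.20911494] [ 1.79765802e+02 -2.39843474e-02  7.83013576e+01] 7.7 [-0.41620335 -0.65993018  0.00351825] 0.08508963366824274
```

View pics/w8.png

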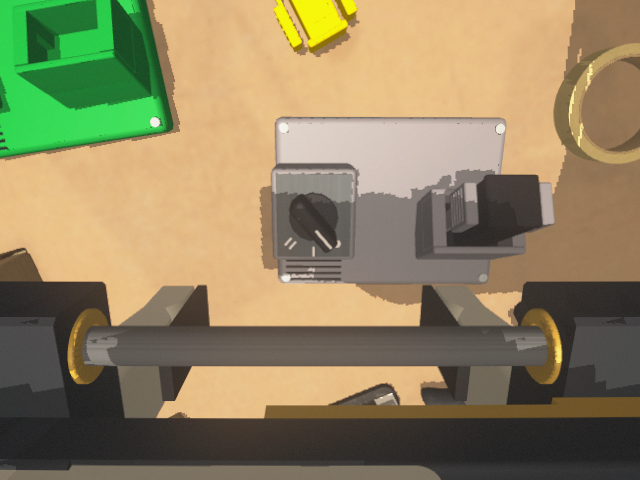

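The dial pointer now points at the round dot, at about (338,244). Next I'll refine the pack pose from this view and the earlier one.

```bash
python3 - <<'E'
from h import *
im=cv2.imread('pics/w8.png'); crop(im,410,165,570,265,5,'pics/w8p.png')
E
```

```text
(no output)
```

View pics/w8p.png

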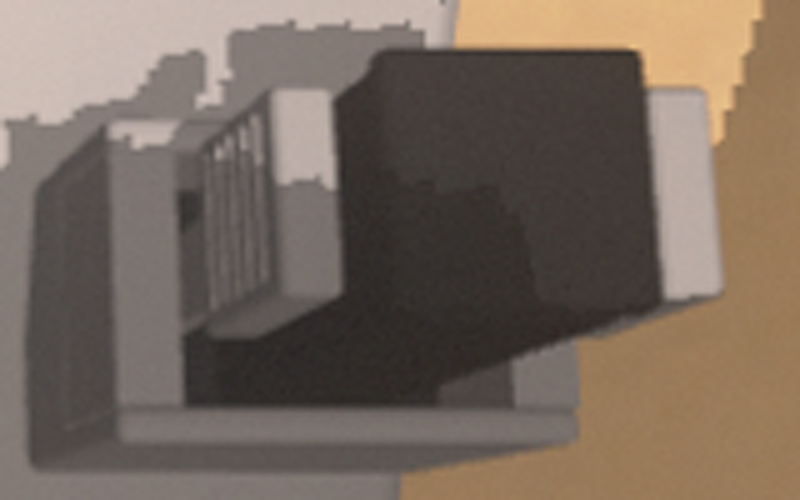

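```bash
cat > fit.py <<'E'
from plant import r
from h import *
from scipy.optimize import least_squares
W=np.load('w1.npy',allow_pickle=True).item();W8=np.load('w8.npy',allow_pickle=True).item();S=r.camera_info('scene')
ut=lambda x,y,x0,y0,k:(x0+(x+.5)/k-.5,y0+(y+.5)/k-.5)
w=lambda x,y:ut(x,y,405,165,4.4)
w8=lambda x,y:ut(x,y,410,165,5)
s=lambda x,y:ut(x,y,305,190,8)
def mk(c,L): return [(c,uv,o) for uv,o in zip(L,[(-18,-1,23),(-18,1,23),(18,1,23),(-14,-28.5,16),(14,-28.5,16),(-14,28.5,16),(14,28.5,16)])]
p1=mk(W,[w(382,66),w(635,66),w(654,314),w(285,100),w(297,299),w(694,103),w(709,302)])
p8=mk(W8,[w8(373,50),w8(640,52),w8(661,305),w8(272,90),w8(285,293),w8(706,88),w8(723,295)])
ps=[(S,s(288,208),(18,1,23)),(S,s(357,160),(18,-1,23)),(S,s(418,220),(-18,-1,23)),(S,s(268,226),(14,28.5,16)),(S,s(326,280),(-14,28.5,16))]
def Rp(lean,yaw=-11.78): return R.from_euler('z',yaw,degrees=True)*R.from_euler('y',-lean)
def res(q,P):
    Rm=Rp(q[3]); out=[]
    for c,uv,o in P:
        o=np.array(o,float)
        if abs(o[1])==1:o[1]*=q[4]*1000
        out.append(proj(c,q[:3]+Rm.apply(o/1000))[0]-uv)
    return np.concatenate(out)
def toolR(lean,yaw=-11.78):
    M=Rp(lean,yaw).as_matrix(); return R.from_matrix(np.c_[M[:,1],M[:,0],-M[:,2]])
E
python3 - <<'E'
from fit import *
for P in (p1,p8,p1+p8,p1+p8+ps):
    f=least_squares(lambda q:np.r_[res(q,P),(q[3]-.4)*50],[.56,-.15,.1,.4,.018],loss='soft_l1')
    print(f.x.round(4),np.abs(res(f.x,P)).mean())
    q=f.x
    a=np.radians(-11.78);d=q[:2]-np.array([.575,-.2177])
    print('in charger',np.cos(a)*d[0]+np.sin(a)*d[1],-np.sin(a)*d[0]+np.cos(a)*d[1])
A,st=cur(r)
q=np.array([.5727,-.1535,.108]); tr=toolR(.41); zp=Rp(.41).apply([0,0,1])
B=T(q+zp*.015,tr); print(B.round(3)); plan(A,B,7)
B1=T(q+zp*.06,tr);plan(A,B1,6)
print(q+zp*.06,tr.as_euler('xyz',degrees=True))
E
```

```text
[ 0.5735 -0.1524  0.106   0.4092  0.0173] 0.6336288782909492
in charger -0.014798880355768108 0.06361353818812537
[ 0.574  -0.1515  0.1032  0.4127  0.0174] 0.795460751857468
in charger -0.01444266099351196 0.06459915530394986
[ 0.5737 -0.1523  0.1055  0.42    0.0173] 0.7389463397279883
in charger -0.014609291480196782 0.0638030991691864
[ 0.5726 -0.1539  0.1093  0.4206  0.017 ] 0.8675599566802338
in charger -0.015348182623958168 0.06194444067916261
[[ 0.204  0.898  0.39   0.567]
 [ 0.979 -0.187 -0.081 -0.152]
 [ 0.     0.399 -0.917  0.122]
 [ 0.     0.     0.     1.   ]]
7 rows of [-0.0579  0.0001 -0.0009] [18.04 -5.09 11.89] |mm| 22.2 deg 3.32
6 rows of [-0.0676  0.0002 -0.0011] [21.04 -7.64  6.56] |mm| 23.3 deg 3.87
[ 0.54928715 -0.14861733  0.16302725] [156.5087304   0.         78.22     ]
```

Call:
{"op": "step_arm", "data": {
  "deltas": [
    [-0.068, 0, -0.001, 21, -7.6, 6.5, 1],
    [-0.068, 0, -0.001, 21, -7.6, 6.5, 1],
    [-0.068, 0, -0.001, 21, -7.6, 6.5, 1],
    [-0.068, 0, -0.001, 21, -7.6, 6.5, 1],
    [-0.068, 0, -0.001, 21, -7.6, 6.5, 1],
    [-0.068, 0, -0.001, 19, -7.6, 6.5, 1],
    [0, 0, 0, 0, 0, 0, 1]
  ]
}}

```text
time_s: 8.45
tcp_pos: [0.5457, -0.1471, 0.162]
eef_rot: [155.5, 0.1, 79.1]
contact_force: [-0.3, -0.6, -0.7]
gripper_width: 0.0877
```

```bash
python3 - <<'E'
from fit import *
A,s=cur(r); print(s['tcp_pos'],s['eef_rot'],s['time_s'],s['gripper_width'],s['joints'].round(1))
c=r.camera_info('wrist'); im=r.capture('wrist'); cv2.imwrite('pics/w9.png',im[:,:,::-1]); np.save('w9.npy',c,allow_pickle=True)
q=np.array([.5727,-.1535,.108]); tr=toolR(.41); zp=Rp(.41).apply([0,0,1])
plan(A,T(q+zp*.06,tr),1)
Rm=Rp(.41)
for o in [(-18,-17,23),(-18,17,23),(18,17,23),(-14,-28.5,16),(-14,28.5,16)]: print(o,proj(c,q+Rm.apply(np.array(o)/1000))[0].round(1))
E
```

```text
[ 0.54571657 -0.14712563  0.16199102] [1.55519816e+02 1.45477001e-01 7.90929874e+01] 8.45 0.08773866249181263 [  10.1   -2.9  -46.    20.6  -25.4 -128. ]
1 rows of [ 0.0173 -0.0039  0.015 ] [-0.79  3.88  0.63] |mm| 4.0 deg 1.33
(-18, -17, 23) [281.8 228.3]
(-18, 17, 23) [344.6 229.2]
(18, 17, 23) [342.4 290.6]
(-14, -28.5, 16) [262.1 231.7]
(-14, 28.5, 16) [364. 233.]
```

View pics/w9.png

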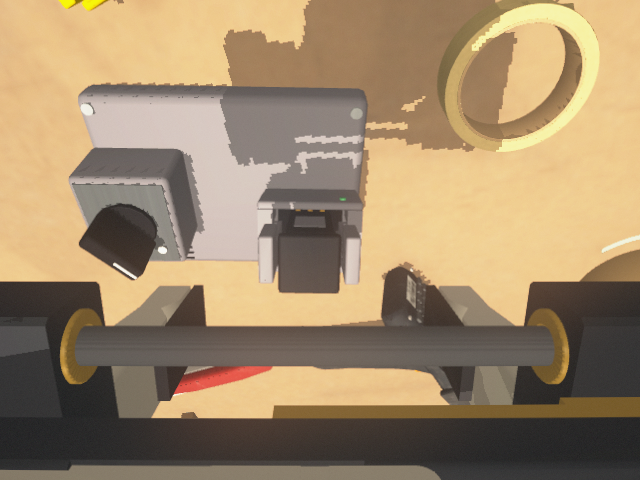

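```bash
python3 - <<'E'
from h import *
im=cv2.imread('pics/w9.png'); crop(im,245,180,375,300,6,'pics/w9p.png')
E
```

```text
(no output)
```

View pics/w9p.png

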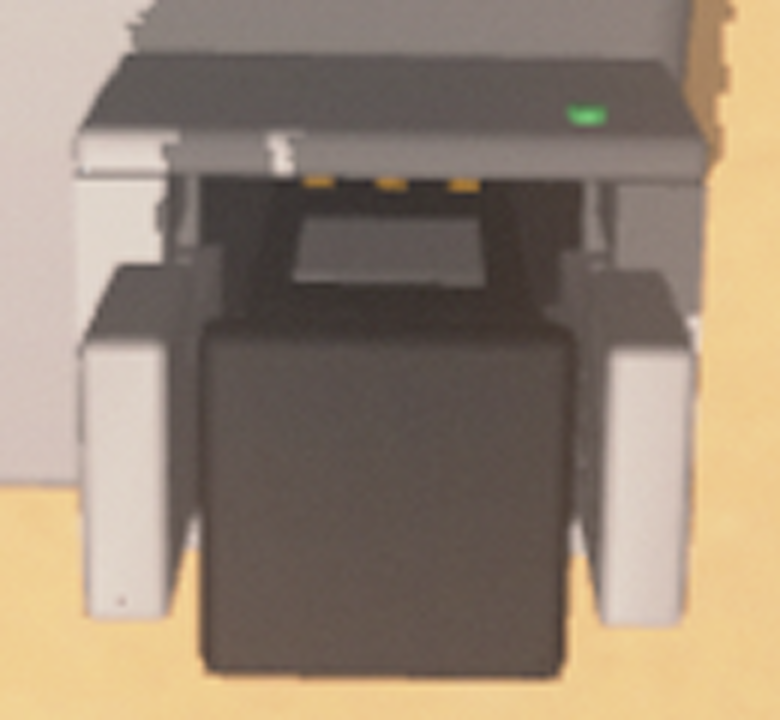

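```bash
cat >> fit.py <<'E'
def get9():
    W9=np.load('w9.npy',allow_pickle=True).item(); w9=lambda x,y:ut(x,y,245,180,6)
    p9=mk(W9,[w9(203,332),w9(572,335),w9(562,678),w9(87,340),w9(88,618),w9(694,348),w9(683,625)])
    return p9+[(W9,w9(207,672),(18,-1,23))]
E
python3 - <<'E'
from fit import *
p9=get9()
for P in (p9,p9+p8,p9+p1,p9+ps,p9+p1+p8+ps):
    f=least_squares(lambda q:np.r_[res(q,P),(q[3]-.4)*50],[.56,-.15,.1,.4,.018],loss='soft_l1')
    print(f.x.round(4),np.abs(res(f.x,P)).mean())
    q=f.x
    a=np.radians(-11.78);d=q[:2]-np.array([.575,-.2177])
    print('in charger',np.cos(a)*d[0]+np.sin(a)*d[1],-np.sin(a)*d[0]+np.cos(a)*d[1])
print(res(q,p9).reshape(-1,2).round(1).tolist())
E
```

```text
[ 0.5757 -0.1562  0.1074  0.3894  0.0169] 0.666084606717396
in charger -0.011912218465513687 0.060360552507355
[ 0.5717 -0.1552  0.1119  0.3959  0.0166] 1.0565137891511407
in charger -0.015958045770353414 0.06047343404588054
[ 0.5717 -0.1552  0.112   0.3938  0.0166] 0.9599885500977876
in charger -0.016026305571053036 0.06049960089773012
[ 0.5733 -0.1557  0.1098  0.3788  0.0166] 0.7827348276881276
in charger -0.014321798276354717 0.06032517214750341
[ 0.5717 -0.1552  0.1119  0.4033  0.0167] 0.9891532016062338
in charger -0.015957076700566616 0.060540036300491394
[[-0.0, -2.5], [1.1, -2.2], [0.7, 2.6], [-1.1, -0.7], [-0.1, 0.1], [1.1, -0.7], [0.7, 0.1], [-0.1, 2.9]]
```

```bash
python3 - <<'E'
from fit import *
A,s=cur(r)
q=np.array([.5723,-.1554,.1105]); tr=toolR(.40); zp=Rp(.40).apply([0,0,1])
plan(A,T(q+zp*.015,tr),4)
E
```

```text
4 rows of [ 0.0077 -0.0012  0.004 ] [-8.40e-01  1.00e-02  1.12e+01] |mm| 11.2 deg 0.5
```

Call:
{"op": "step_arm", "data": {
  "deltas": [
    [0.008, -0.001, 0.004, -1, 0, 11, 1],
    [0.008, -0.001, 0.004, -1, 0, 11, 1],
    [0.008, -0.001, 0.004, -1, 0, 11, 1],
    [0.008, -0.001, 0.004, -0.5, 0, 11, 1],
    [0, 0, 0, 0, 0, 0, 1],
    [0, 0, 0, 0, 0, 0, 1]
  ]
}}

```text
time_s: 9.1
tcp_pos: [0.5736, -0.1561, 0.1245]
eef_rot: [157.1, 0.0, 78.2]
contact_force: [0.3, 0.8, 0.3]
gripper_width: 0.0879
```

```bash
python3 - <<'E'
from fit import *
A,s=cur(r); print(s['tcp_pos'],s['eef_rot'],s['time_s'],s['gripper_width'],s['joints'].round(1))
q=np.array([.5723,-.1554,.1105]); tr=toolR(.40); zp=Rp(.40).apply([0,0,1])
plan(A,T(q+zp*.015,tr),1)
c=r.camera_info('wrist'); im=r.capture('wrist'); cv2.imwrite('pics/w10.png',im[:,:,::-1]); np.save('w10.npy',c,allow_pickle=True)
im=r.capture('scene'); crop(im[:,:,::-1],280,100,440,260,5,'pics/s10.png')
P=lambda o:(A@np.r_[o,1])[:3]
for sx in (-1,1): print(proj(c,P((sx*.044,-.0095,-.028))))
E
```

```text
[ 0.57359795 -0.15614044  0.1244997 ] [1.57081906e+02 1.54136438e-04 7.82392192e+01] 9.1 0.08790687584093633 [   7.8    3.6  -44.6   20.9  -21.4 -127.7]
1 rows of [-0.     -0.0001  0.0003] [ 0.46 -6.76 -2.66] |mm| 7.3 deg 0.02
[[204.18258469 281.69515952]]
[[425.04412417 281.61949659]]
```

View pics/w10.png

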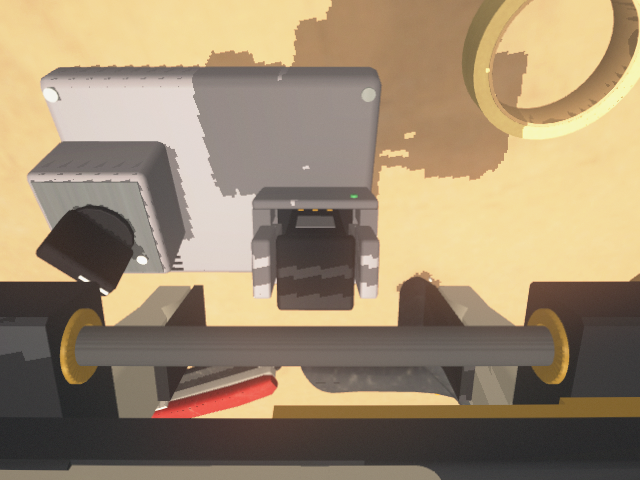

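View pics/s10.png

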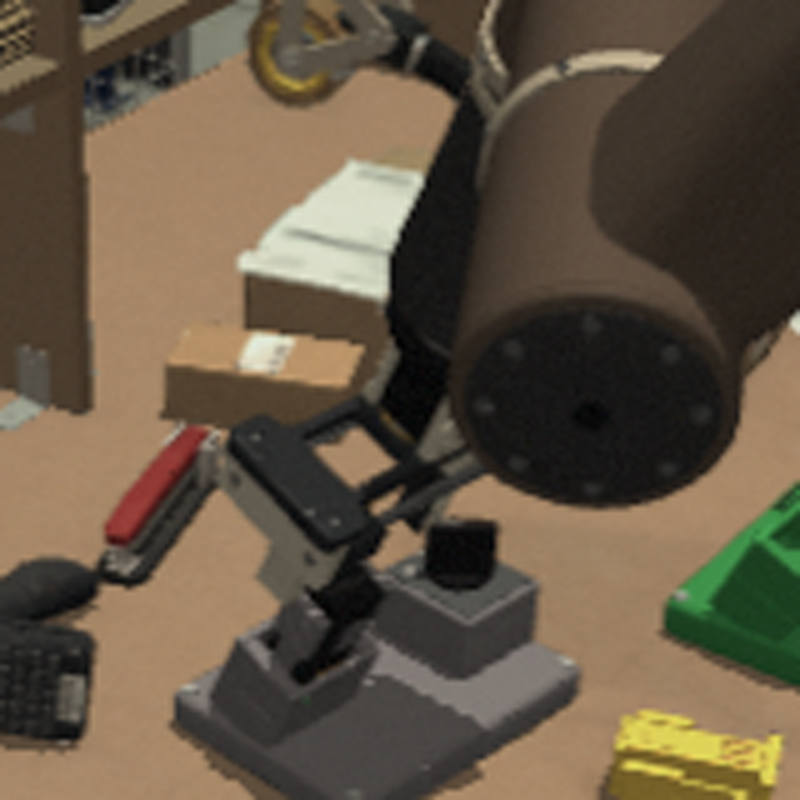

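```bash
python3 - <<'E'
from h import *
im=cv2.imread('pics/w10.png'); crop(im,240,180,390,315,5.3,'pics/w10p.png')
E
```

```text
(no output)
```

View pics/w10p.png

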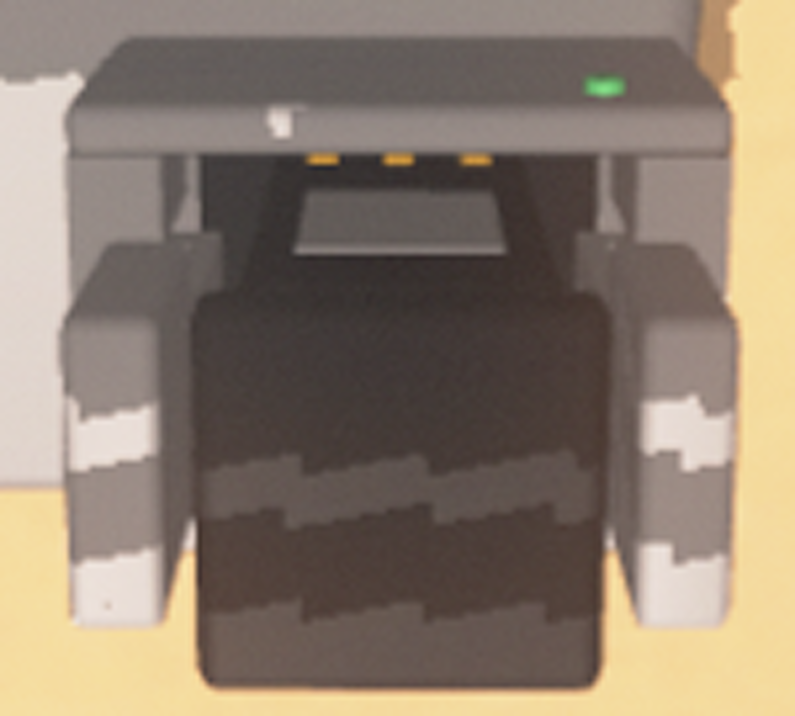

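```bash
python3 - <<'E'
from fit import *
WX=np.load('w10.npy',allow_pickle=True).item(); x=lambda a,b:ut(a,b,240,180,5.3)
p10=mk(WX,[x(192,295),x(610,298),x(602,690),x(66,316),x(72,625),x(737,318),x(730,625)])+[(WX,x(200,685),(18,-1,23))]
p9=get9()
for P in (p10,p9+p10,p1+p9+p10,p1+p8+p9+p10+ps):
    f=least_squares(lambda q:np.r_[res(q,P),(q[3]-.4)*50],[.56,-.15,.1,.4,.018],loss='soft_l1')
    print(f.x.round(4),np.abs(res(f.x,P)).mean(), res(f.x,p10).reshape(-1,2).round(1).tolist())
    A,s=cur(r); tr=toolR(.40); zp=Rp(.40).apply([0,0,1])
    plan(A,T(f.x[:3]-zp*.036,tr),6)
E
```

```text
[ 0.5738 -0.1558  0.1093  0.396   0.0171] 0.6299556623052869 [[-0.2, -0.3], [0.3, -0.9], [-0.2, 1.6], [-0.1, 0.2], [1.1, -0.5], [-0.0, -0.2], [-1.2, -0.5], [0.3, 2.5]]
6 rows of [ 0.0001 -0.0001  0.0001] [ 0.02 -0.97  8.42] |mm| 8.5 deg 0.01
[ 0.5741 -0.1559  0.109   0.3891  0.017 ] 0.7274874994091443 [[0.3, 0.1], [-0.0, -0.5], [-0.6, 1.6], [0.1, 0.5], [1.4, -0.5], [-0.1, 0.1], [-1.3, -0.5], [0.7, 2.5]]
6 rows of [ 0.0001 -0.0001  0.0001] [ 0.03 -0.95  8.5 ] |mm| 8.6 deg 0.01
[ 0.5716 -0.1553  0.1117  0.3829  0.0168] 0.9079389028003533 [[0.2, -0.4], [0.5, -0.9], [-0.2, 2.4], [-1.0, 0.0], [0.4, -0.0], [1.3, -0.3], [-0.0, -0.0], [0.7, 3.4]]
6 rows of [ 0.0001 -0.0001  0.0001] [ 0.04 -1.17  7.92] |mm| 8.0 deg 0.01
[ 0.5716 -0.1553  0.1118  0.3927  0.0168] 0.9718289754376741 [[0.2, -0.7], [0.6, -1.2], [-0.1, 2.4], [-0.9, -0.1], [0.4, 0.1], [1.4, -0.5], [0.1, 0.1], [0.7, 3.4]]
6 rows of [ 0.0001 -0.0001  0.0001] [ 0.04 -1.15  7.9 ] |mm| 8.0 deg 0.01
```

Call:
{"op": "step_arm", "data": {
  "deltas": [
    [0, 0, 0, 0, -4, 0, 1],
    [0, 0, 0, 0, -2.5, 4, 1],
    [0, 0, 0, 0, 0, 10, 1],
    [0, 0, 0, 0, 0, 10, 1],
    [0, 0, 0, 0, 0, 10, 1],
    [0, 0, 0, 0, 0, 8, 1],
    [0, 0, 0, 0, 0, 0, 1],
    [0, 0, 0, 0, 0, 0, 1]
  ]
}}

```text
time_s: 10.0
tcp_pos: [0.5827, -0.1563, 0.0842]
eef_rot: [156.8, -0.2, 78.4]
contact_force: [-0.8, 0.9, -0.0]
gripper_width: 0.0874
```

```bash
python3 - <<'E'
from fit import *
A,s=cur(r); print(s['tcp_pos'],s['eef_rot'],s['time_s'],s['contact_force'],s['joints'].round(1))
q=np.array([.573,-.1555,.1100]); tr=toolR(.40); zp=Rp(.40).apply([0,0,1])
plan(A,T(q-zp*.036,tr),1)
im=r.capture('wrist'); cv2.imwrite('pics/w11.png',im[:,:,::-1])
im=r.capture('scene'); crop(im[:,:,::-1],310,160,400,250,7,'pics/s11.png')
E
```

```text
[ 0.58272265 -0.15626778  0.08420964] [156.78737526  -0.17861631  78.40162749] 10.0 [-0.77545515  0.93703529 -0.01363244] [   4.9    7.5  -50.4   33.   -11.5 -137.8]
1 rows of [ 0.0051 -0.0041  0.0017] [-1.27  1.09  8.48] |mm| 8.6 deg 0.39
```

View pics/w11.png

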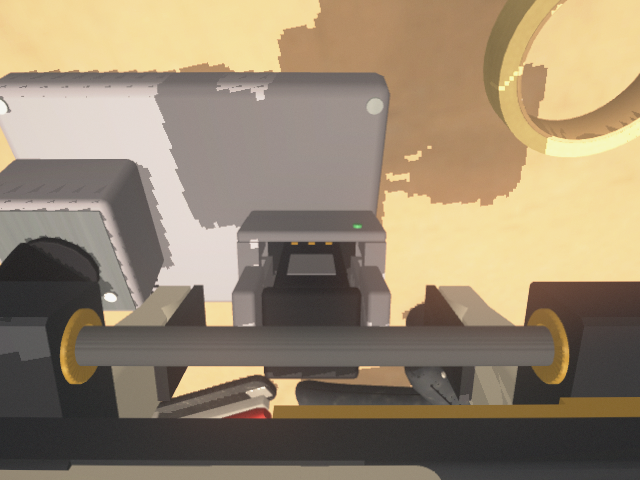

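View pics/s11.png

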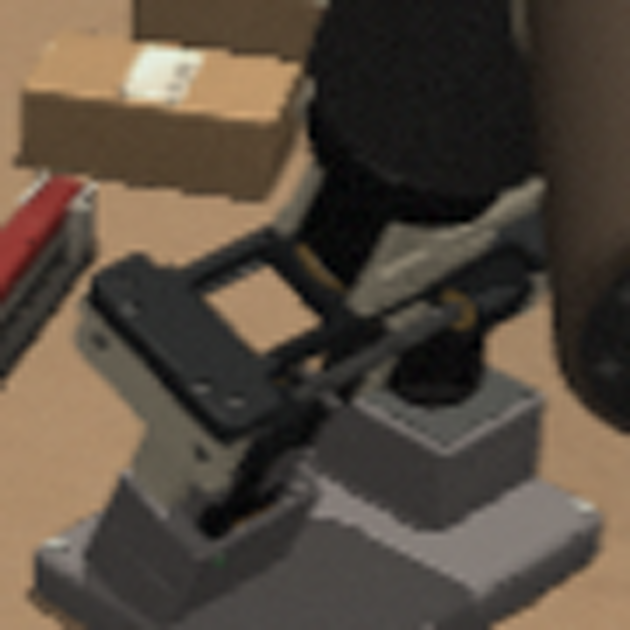

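The pack is centred between the fingers and the tips have just passed the tab tops. J5 is at -11.5° and close to its limit, so I'll descend only a few mm more, then close.

Call:
{"op": "step_arm", "data": {
  "deltas": [
    [0.003, -0.002, 0.001, -1, 0.5, 4, 1],
    [0, 0, 0, 0, 0, 2, 1],
    [0, 0, 0, 0, 0, 0, 0.6],
    [0, 0, 0, 0, 0, 0, 0.2],
    [0, 0, 0, 0, 0, 0, 0.0],
    [0, 0, 0, 0, 0, 0, -0.1],
    [0, 0, 0, 0, 0, 0, -0.2],
    [0, 0, 0, 0, 0, 0, -0.2]
  ],
  "squeeze": 30
}}

```text
time_s: 10.9
tcp_pos: [0.5867, -0.1577, 0.0807]
eef_rot: [156.8, -0.1, 78.3]
contact_force: [-0.6, -0.1, 0.7]
gripper_width: 0.0453
```

```bash
python3 - <<'E'
from fit import *
A,s=cur(r); print(s['tcp_pos'],s['eef_rot'],s['time_s'],s['contact_force'],s['gripper_width'],s['joints'].round(1))
q=np.array([.573,-.1555,.1100]); tr=toolR(.40); zp=Rp(.40).apply([0,0,1])
plan(A,T(q-zp*.036,tr),1)
im=r.capture('wrist'); cv2.imwrite('pics/w12.png',im[:,:,::-1])
E
```

```text
[ 0.58665953 -0.15765452  0.08071845] [ 1.56778037e+02 -1.37534343e-01  7.82948422e+01] 10.9 [-0.55561808 -0.11322498  0.69819735] 0.0453085109074383 [   4.1    8.1  -50.8   35.2  -10.5 -139.4]
1 rows of [ 0.0053 -0.0027  0.0003] [-0.69 -1.34  3.64] |mm| 3.9 deg 0.34
```

View pics/w12.png

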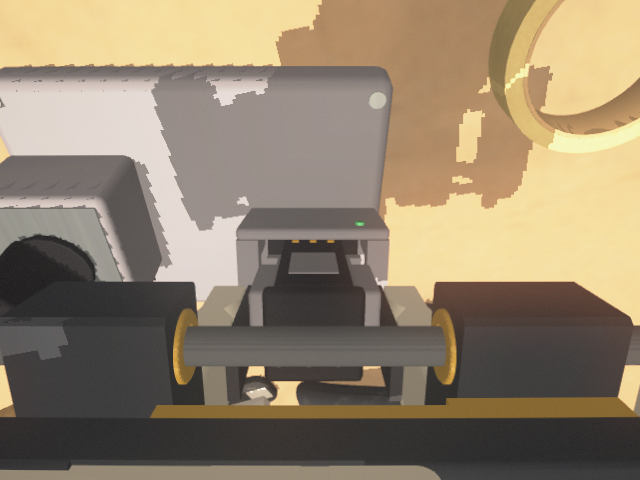

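The width is 45.3 mm, so both tabs are fully pinched. I'll draw it out along the axis.

Call:
{"op": "step_arm", "data": {
  "deltas": [
    [0, 0, 0, 0, 0, 0, -0.3],
    [0, 0, 0, 0, 0, -3, -0.3],
    [0, 0, 0, 0, 0, -5, -0.3],
    [0, 0, 0, 0, 0, -6, -0.3]
  ],
  "squeeze": 40
}}

```text
time_s: 11.35
tcp_pos: [0.58, -0.1567, 0.0931]
eef_rot: [156.9, -0.1, 78.3]
contact_force: [2.2, -1.7, -2.4]
gripper_width: 0.0391
```

```bash
python3 - <<'E'
from fit import *
A,s=cur(r); print(s['tcp_pos'],s['eef_rot'],s['time_s'],s['contact_force'],s['gripper_width'],s['joints'].round(1))
q=np.array([.573,-.1555,.1100]); tr=toolR(.40)
d=tr.inv().apply(s['tcp_pos']-np.array([0.58665953,-0.15765452,0.08071845]));print(d*1000)
im=r.capture('wrist'); cv2.imwrite('pics/w13.png',im[:,:,::-1])
E
```

```text
[ 0.5799845  -0.15666651  0.09308056] [ 1.56891693e+02 -1.26154093e-01  7.82884609e+01] 11.35 [ 2.24036483 -1.69694687 -2.44209685] 0.03907487153843627 [   6.     6.6  -48.8   28.6  -14.2 -134.3]
[ -0.3955381   -1.39037454 -14.00944175]
```

View pics/w13.png

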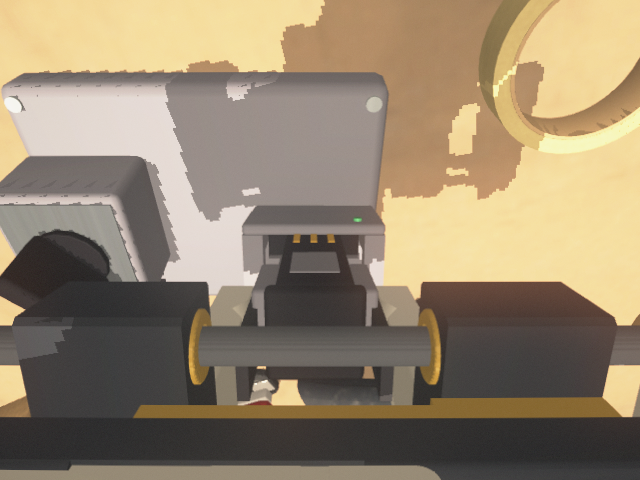

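The pack has kept its size and place in the picture while the rim recedes, so it's following the gripper, and the force shows its ~2 N weight. The width is below 45 mm, so I'll ease the squeeze and keep checking.

Call:
{"op": "step_arm", "data": {
  "deltas": [
    [0, 0, 0, 0, 0.5, -8, -0.1],
    [0, 0, 0, 0, 0.5, -8, -0.1],
    [0, 0, 0, 0, 0, -8, -0.1]
  ],
  "squeeze": 30
}}

```text
time_s: 11.7
tcp_pos: [0.5701, -0.1545, 0.1152]
eef_rot: [157.1, -0.1, 78.3]
contact_force: [-0.0, 0.1, -2.8]
gripper_width: 0.041
```

```bash
python3 - <<'E'
from fit import *
A,s=cur(r); print(s['tcp_pos'],s['eef_rot'],s['time_s'],s['contact_force'],s['gripper_width'],s['joints'].round(1))
tr=toolR(.40)
d=tr.inv().apply(s['tcp_pos']-np.array([0.58665953,-0.15765452,0.08071845]));print(d*1000)
im=r.capture('wrist'); cv2.imwrite('pics/w14.png',im[:,:,::-1])
im=r.capture('scene'); crop(im[:,:,::-1],310,160,400,250,7,'pics/s14.png')
E
```

```text
[ 0.57005203 -0.15454124  0.1151616 ] [ 1.57063532e+02 -1.25333828e-01  7.82826203e+01] 11.7 [-0.01770363  0.12030655 -2.8042839 ] 0.041038166892931084 [   7.6    3.9  -46.3   22.6  -19.4 -129.4]
[ -0.34278275  -2.14697747 -38.30280583]
```

View pics/w14.png

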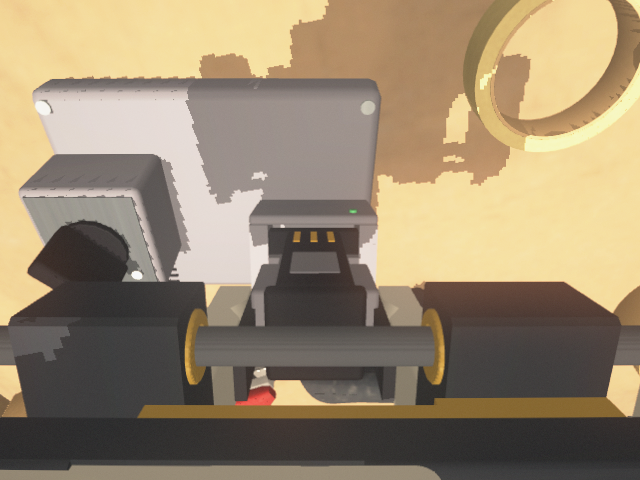

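View pics/s14.png

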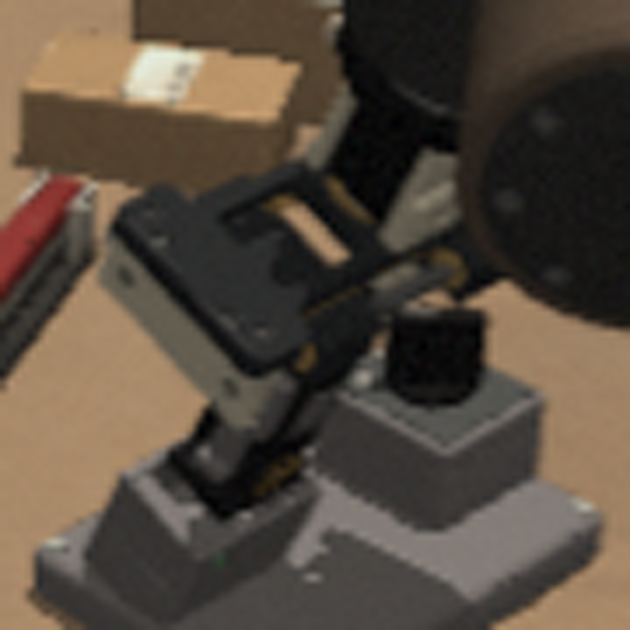

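Call:
{"op": "step_arm", "data": {
  "deltas": [
    [0, 0, 0, 0, 0, -10, -0.1],
    [0, 0, 0, 0, 0, -14, -0.1],
    [0, 0, 0, 0, 0, -14, -0.1],
    [0, 0, 0, 0, 0, -14, -0.1],
    [0.04, 0, 0, 0, 0, -12, -0.1],
    [0.07, 0, 0, 0, 0, -10, -0.1],
    [0.08, 0, 0, 0, 0, -6, -0.1],
    [0.08, 0, 0, 0, 0, -4, -0.1],
    [0.08, 0, 0, 0, 0, 0, -0.1],
    [0.05, 0, 0, 0, 0, 0, -0.1]
  ]
}}

```text
time_s: 12.8
tcp_pos: [0.5339, -0.1477, 0.1933]
eef_rot: [-179.1, -0.2, 78.3]
contact_force: [-0.1, -0.0, -2.8]
gripper_width: 0.0411
```

```bash
python3 - <<'E'
from fit import *
A,s=cur(r); print(s['tcp_pos'],s['eef_rot'],s['time_s'],s['contact_force'],s['gripper_width'],s['joints'].round(1))
im=r.capture('scene'); cv2.imwrite('pics/s15.png',im[:,:,::-1])
plan(A,T([.507,.260,.16],tdown(95)),14)
E
```

```text
[ 0.53388367 -0.14773761  0.19329462] [-179.0553965    -0.20026364   78.31967319] 12.8 [-0.10162019 -0.03056658 -2.8156308 ] 0.0410866743132043 [   4.4   10.   -14.1   -0.5  -66.7 -105.9]
14 rows of [-0.0011 -0.0004 -0.0208] [29.02 -3.91  2.48] |mm| 29.4 deg 1.19
```

View pics/s15.png

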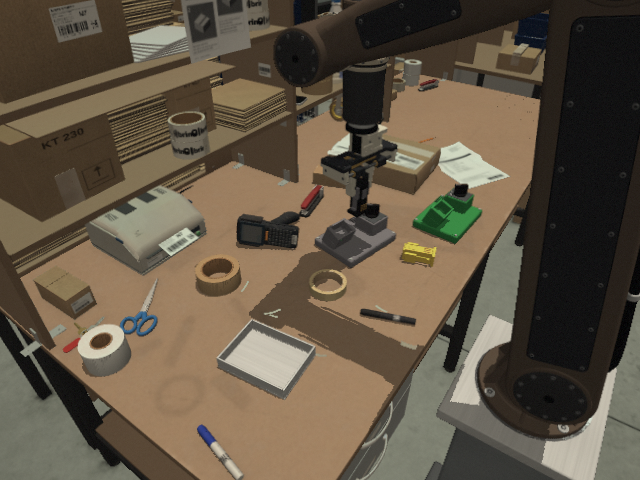

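The pack is out and upright under the gripper, and the bay is empty. I'll carry it to the tray.

Call:
{"op": "step_arm", "data": {
  "deltas": [
    [-0.002, 0, -0.02, 15, -3, 0, -0.1],
    [-0.002, 0, -0.02, 29, -4, 0, -0.1],
    [-0.002, 0, -0.02, 29, -4, 0, -0.1],
    [-0.002, 0, -0.02, 29, -4, 0, -0.1],
    [-0.002, 0, -0.02, 29, -4, 0, -0.1],
    [-0.002, 0, -0.02, 29, -4, 0, -0.1],
    [0, 0, -0.02, 29, -4, 0, -0.1],
    [0, 0, -0.02, 29, -4, 0, -0.1],
    [0, 0, -0.02, 29, -4, 0, -0.1],
    [0, 0, -0.02, 29, -4, 0, -0.1]
  ]
}}

```text
time_s: 13.85
tcp_pos: [0.5206, 0.1403, 0.1884]
eef_rot: [-180.0, -0.2, 90.1]
contact_force: [0.9, 0.0, -2.3]
gripper_width: 0.0409
```

```bash
python3 - <<'E'
from fit import *
A,s=cur(r); print(s['tcp_pos'],s['eef_rot'],s['time_s'],s['contact_force'],s['gripper_width'],s['joints'].round(1))
plan(A,T([.507,.260,.15],tdown(95)),6)
E
```

```text
[0.5205874  0.1403231  0.18841968] [-179.97074002   -0.2076239    90.06612224] 13.85 [ 0.85584894  0.03193147 -2.30621844] 0.04086537803691229 [  35.8    8.1  -17.2   -0.2  -64.6 -125.6]
6 rows of [-0.0001 -0.0006 -0.0144] [20.01 -1.52  6.45] |mm| 21.1 deg 0.82
```

Call:
{"op": "step_arm", "data": {
  "deltas": [
    [0, 0, -0.014, 22, -1.5, 0, -0.1],
    [0, 0, -0.014, 22, -1.5, 0, -0.1],
    [0, 0, -0.014, 22, -1.5, 3, -0.1],
    [0, 0, -0.014, 20, -1.5, 5, -0.1],
    [0, 0, -0.014, 14, -1.5, 6, -0.1],
    [0, 0, -0.01, 8, -1, 6, -0.1],
    [0, 0, 0, 3, 0, 5, -0.1],
    [0, 0, 0, 0, 0, 0, -0.1]
  ]
}}

```text
time_s: 14.65
tcp_pos: [0.5016, 0.2602, 0.1609]
eef_rot: [179.7, -0.3, 95.4]
contact_force: [-0.2, -0.6, -2.0]
gripper_width: 0.041
```

```bash
python3 - <<'E'
from fit import *
A,s=cur(r); print(s['tcp_pos'],s['eef_rot'],s['time_s'],s['contact_force'],s['gripper_width'],s['joints'].round(1))
S=r.camera_info('scene')
im=r.capture('scene'); crop(im[:,:,::-1],200,210,360,410,4,'pics/s16.png')
im=r.capture('wrist'); cv2.imwrite('pics/w16.png',im[:,:,::-1])
P=lambda o:(A@np.r_[o,1])[:3]
for o in [(-.023,-.018,.0336),(.023,-.018,.0336),(.023,.018,.0336),(0,0,0)]: print(o,(proj(S,P(o))[0]-[200,210])*4)
f=P((0,0,.0336)); print('foot',f)
E
```

```text
[0.50158539 0.26022138 0.1608983 ] [179.6674668   -0.31173794  95.39954711] 14.65 [-0.20491235 -0.60541068 -1.95051342] 0.04101433260955587 [  47.3   11.6  -16.8   -0.   -61.2 -131.9]
(-0.023, -0.018, 0.0336) [315.44991689 428.94609272]
(0.023, -0.018, 0.0336) [263.33951051 488.34615744]
(0.023, 0.018, 0.0336) [203.91121787 460.99172488]
(0, 0, 0) [255.54490821 397.72313066]
foot [0.50176233 0.26042173 0.12729936]
```

View pics/s16.png

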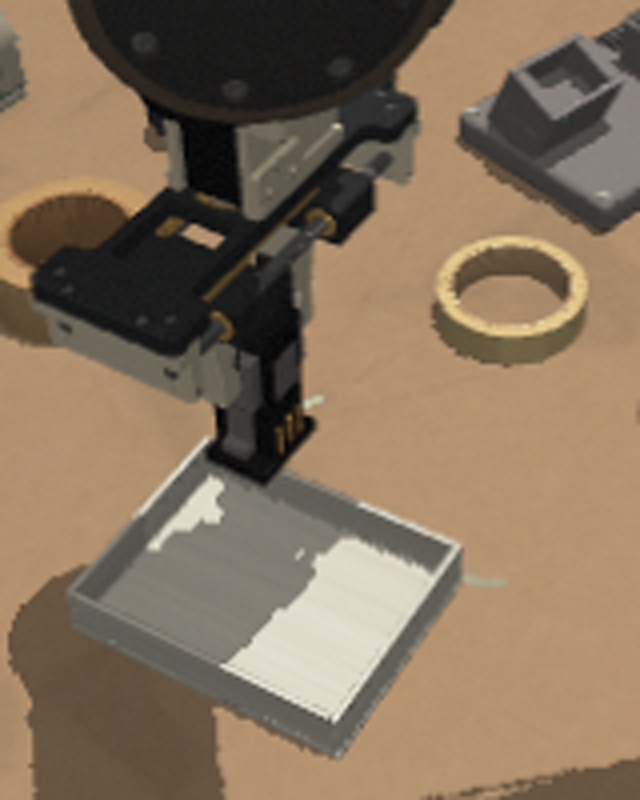

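View pics/w16.png

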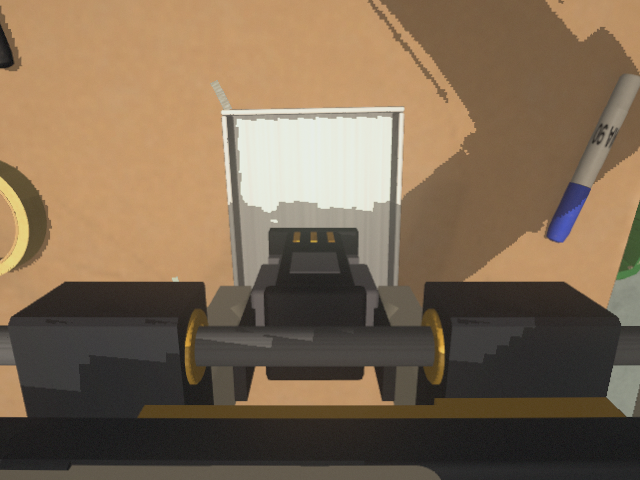

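The foot corners are at (265,484), (315,420) and (205,452), within about 1–2 px of the prediction. The pack hangs upright over the tray, so I'll descend.

Call:
{"op": "step_arm", "data": {
  "deltas": [
    [0.004, 0.003, 0, 0, 2, 12, -0.1],
    [0.002, 0.002, 0, 0, 2, 18, -0.1],
    [0, 0, 0, 0, 1, 20, -0.1],
    [0, 0, 0, 0, 0, 20, -0.1],
    [0, 0, 0, 0, 0, 18, -0.1],
    [0, 0, 0, 0, 0, 12, -0.1],
    [0, 0, 0, 0, 0, 6, -0.1],
    [0, 0, 0, 0, 0, 0, -0.1]
  ]
}}

```text
time_s: 15.55
tcp_pos: [0.5107, 0.2577, 0.0502]
eef_rot: [179.9, -0.8, 95.0]
contact_force: [-0.5, 0.3, -0.7]
gripper_width: 0.0407
```

```bash
python3 - <<'E'
from fit import *
A,s=cur(r); print(s['tcp_pos'],s['eef_rot'],s['time_s'],s['contact_force'],s['gripper_width'],s['joints'].round(1))
im=r.capture('scene'); crop(im[:,:,::-1],200,270,340,410,5,'pics/s17.png')
E
```

```text
[0.51069892 0.25771959 0.05022913] [179.86806008  -0.78012944  94.95490827] 15.55 [-0.52134106  0.33884204 -0.67960033] 0.04070167267224912 [  46.    18.7  -23.3   -0.7  -47.4 -130.6]
```

View pics/s17.png

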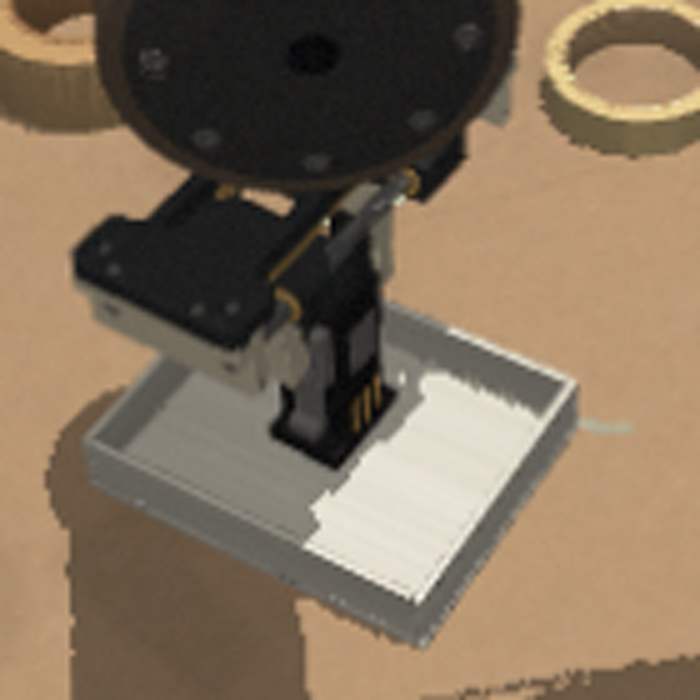

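```bash
python3 - <<'E'
from fit import *
A,s=cur(r); plan(A,T([.5107,.2577,.040],tdown(95)),1)
E
```

```text
1 rows of [ 0.0029 -0.014  -0.0007] [-0.37 -0.29 10.76] |mm| 10.8 deg 0.82
```

Call:
{"op": "step_arm", "data": {
  "deltas": [
    [0.002, -0.01, 0, 0, 0, 3, -0.1],
    [0.001, -0.004, 0, 0, 0, 3, -0.1],
    [0, 0, 0, 0, 0, 2, -0.1],
    [0, 0, 0, 0, 0, 0, -0.1]
  ]
}}

```text
time_s: 16.0
tcp_pos: [0.5125, 0.2594, 0.0446]
eef_rot: [179.8, -0.1, 95.0]
contact_force: [0.7, 0.3, -2.2]
gripper_width: 0.041
```

Call:
{"op": "step_arm", "data": {
  "deltas": [
    [0.002, 0, 0, 0, 0, 2, -0.1],
    [0, 0, 0, 0, 0, 2, -0.1],
    [0, 0, 0, 0, 0, 0, -0.1]
  ]
}}

```text
time_s: 16.3
tcp_pos: [0.5126, 0.2598, 0.0408]
eef_rot: [179.9, -0.1, 95.0]
contact_force: [-0.2, -0.6, -2.1]
gripper_width: 0.041
```

Call:
{"op": "step_arm", "data": {
  "deltas": [
    [0, 0, 0, 0, 0, 1.5, -0.1],
    [0, 0, 0, 0, 0, 1.5, -0.1],
    [0, 0, 0, 0, 0, 0, -0.1]
  ]
}}

```text
time_s: 16.6
tcp_pos: [0.5127, 0.2597, 0.0376]
eef_rot: [179.9, -0.1, 95.0]
contact_force: [0.6, 0.6, -2.4]
gripper_width: 0.0411
```

Call:
{"op": "step_arm", "data": {
  "deltas": [
    [0, 0, 0, 0, 0, 1.5, -0.1],
    [0, 0, 0, 0, 0, 0, -0.1]
  ]
}}

```text
time_s: 16.8
tcp_pos: [0.5127, 0.2597, 0.036]
eef_rot: [179.9, -0.1, 95.0]
contact_force: [0.6, 0.4, -2.7]
gripper_width: 0.041
```

Call:
{"op": "step_arm", "data": {
  "deltas": [
    [0, 0, 0, 0, 0, 1.5, -0.1],
    [0, 0, 0, 0, 0, 0, -0.1]
  ]
}}

```text
time_s: 17.0
tcp_pos: [0.5138, 0.26, 0.0358]
eef_rot: [179.8, -0.1, 95.1]
contact_force: [0.1, 0.8, -1.1]
gripper_width: 0.0408
```

```bash
python3 - <<'E'
from fit import *
A,s=cur(r); print(s['tcp_pos'],s['contact_force'])
S=r.camera_info('scene')
im=r.capture('scene'); crop(im[:,:,::-1],240,320,310,380,10,'pics/s18.png')
P=lambda o:(A@np.r_[o,1])[:3]
for z in (.0336,.030,.026):
  for o in [(-.023,-.018),(.023,-.018),(.023,.018)]: print(z,P((*o,z))[2].round(4),((proj(S,P((*o,z)))[0]-[240,320])*10).round(0))
E
```

```text
[0.51382785 0.26001032 0.03575221] [ 0.05694     0.82105149 -1.09663332]
0.0336 0.002 [380. 340.]
0.0336 0.0021 [259. 487.]
0.0336 0.0023 [124. 419.]
0.03 0.0056 [379. 329.]
0.03 0.0057 [258. 476.]
0.03 0.0059 [122. 408.]
0.026 0.0096 [378. 318.]
0.026 0.0097 [257. 465.]
0.026 0.0099 [121. 397.]
```

View pics/s18.png

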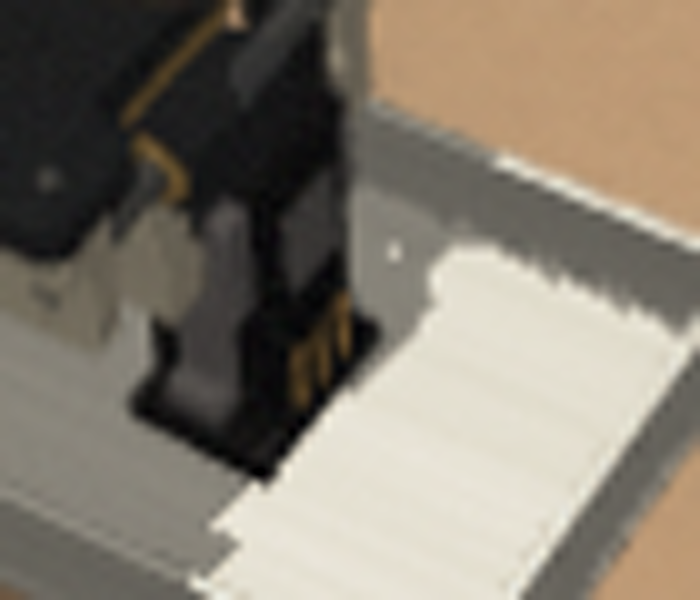

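Call:
{"op": "step_arm", "data": {
  "deltas": [
    [0, 0, 0, 0, 0, 1.2, -0.1],
    [0, 0, 0, 0, 0, 0, -0.1]
  ]
}}

```text
time_s: 17.25
tcp_pos: [0.5146, 0.2601, 0.0356]
eef_rot: [179.7, -0.2, 95.1]
contact_force: [-1.1, 0.1, 0.5]
gripper_width: 0.0406
```

The force has gone from -2.7 to +0.5 N and z has stalled, so the foot is on the floor. I'll open gently and then rise.

Call:
{"op": "step_arm", "data": {
  "deltas": [
    [0, 0, 0, 0, 0, 0, 0.0],
    [0, 0, 0, 0, 0, 0, 0.1],
    [0, 0, 0, 0, 0, 0, 0.2],
    [0, 0, 0, 0, 0, 0, 0.3],
    [0, 0, 0, 0, 0, 0, 0.5],
    [0, 0, 0, 0, 0, 0, 0.8],
    [0, 0, 0, 0, 0, 0, 1],
    [0, 0, 0, 0, 0, 0, 1]
  ]
}}

```text
time_s: 18.05
tcp_pos: [0.5148, 0.2606, 0.0352]
eef_rot: [179.7, -0.2, 95.1]
contact_force: [0.6, -0.5, 0.3]
gripper_width: 0.0832
```

```bash
python3 - <<'E'
from fit import *
A,s=cur(r); print(s['tcp_pos'],s['contact_force'],s['gripper_width'])
im=r.capture('wrist'); cv2.imwrite('pics/w19.png',im[:,:,::-1])
E
```

```text
[0.51476307 0.26060386 0.03519057] [ 0.63600533 -0.52883621  0.25385749] 0.0831562836236882
```

View pics/w19.png

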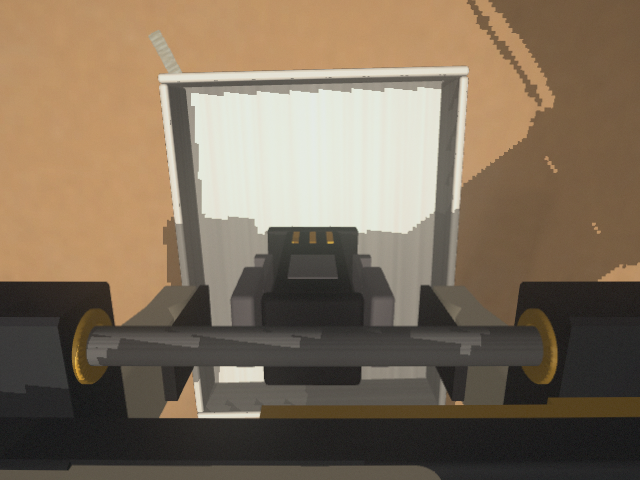

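The tabs have sprung out and the pack stands, clear of both fingers. I'll rise straight up.

Call:
{"op": "step_arm", "data": {
  "deltas": [
    [0, 0, 0, 0, 0, -8, 1],
    [0, 0, 0, 0, 0, -15, 1],
    [0, 0, 0, 0, 0, -25, 1],
    [0, 0, 0, 0, 0, -30, 1],
    [0, 0, 0, 0, 0, -30, 1],
    [0, 0, 0, 0, -20, -30, 1],
    [0, 0, 0, 0, -30, 0, 1],
    [0, 0, 0, 0, -30, 0, 1],
    [0, 0, 0, 0, 0, 0, 1]
  ]
}}

```text
time_s: 19.0
tcp_pos: [0.4327, 0.2524, 0.1831]
eef_rot: [179.6, -0.3, 95.0]
contact_force: [-0.2, 0.2, 0.8]
gripper_width: 0.0872
```

```bash
python3 - <<'E'
from fit import *
A,s=cur(r); print(s['tcp_pos'],s['time_s'],s['contact_force'],s['gripper_width'],s['qd'].round(1))
im=r.capture('wrist'); cv2.imwrite('pics/w20.png',im[:,:,::-1])
im=r.capture('scene'); cv2.imwrite('pics/s20.png',im[:,:,::-1])
im=r.capture('top'); cv2.imwrite('pics/t20.png',im[:,:,::-1])
E
```

```text
[0.43271417 0.25238431 0.18308941] 19.0 [-0.15541723  0.21687543  0.7713831 ] 0.08721885200279077 [-1.   1.2  2.5  0.7  0.1  1.6]
```

View pics/w20.png

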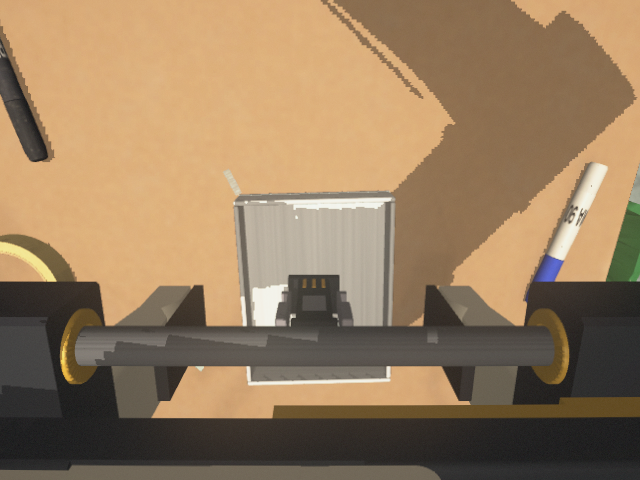

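View pics/s20.png

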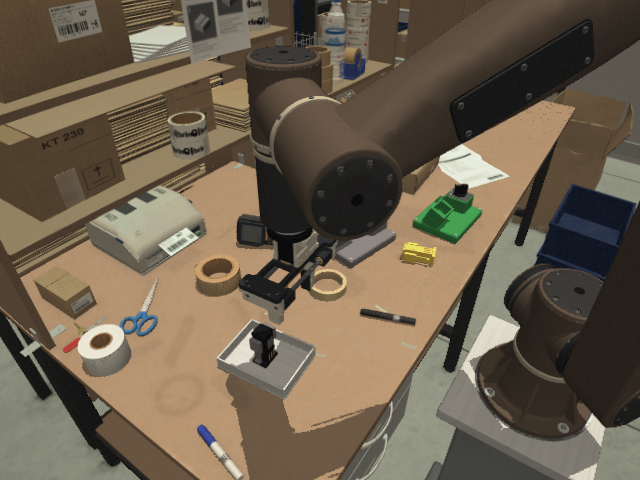

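View pics/t20.png

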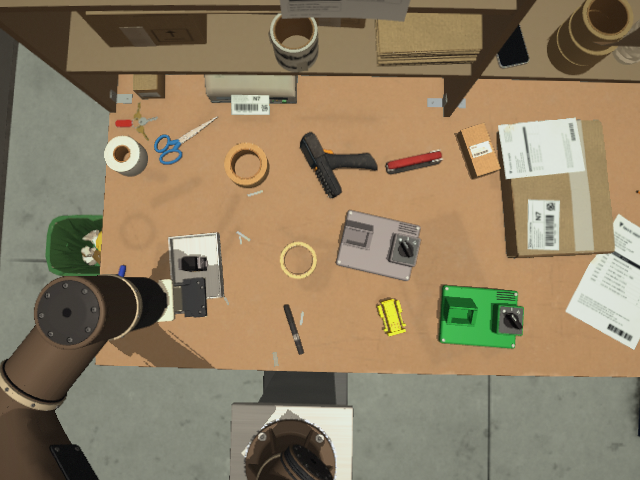

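The pack stands upright in the tray at (263,345) in the scene view, and the tapes look unmoved. I'll check the dial once more while the arm settles.

Call:
{"op": "step_arm", "data": {
  "deltas": [
    [0, 0, 0, 0, 0, 0, 1],
    [0, 0, 0, 0, 0, 0, 1],
    [0, 0, 0, 0, 0, 0, 1]
  ]
}}

```text
time_s: 19.45
tcp_pos: [0.4366, 0.2531, 0.1815]
eef_rot: [179.6, -0.1, 94.9]
contact_force: [-0.3, -0.2, 0.1]
gripper_width: 0.0878
```

```bash
python3 - <<'E'
import cv2
from h import *
a=cv2.imread('pics/t20.png');b=cv2.imread('pics/s20.png')
A=cv2.resize(a[215:290,330:425],(400,316),interpolation=2);B=cv2.resize(b[310:400,210:320],(386,316),interpolation=2)
cv2.imwrite('pics/fin.png',np.hstack([A,B]))
E
```

```text
(no output)
```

View pics/fin.png

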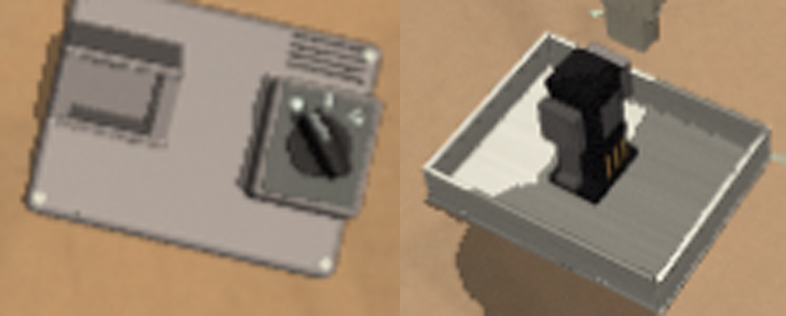

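The dial points at the dot, the bay is empty, and the pack stands on its foot on the tray floor. I'm handing the job in.

```bash
python3 -c "
from plant import r
print(r.close_job())"
```

```text
the job is handed in; nothing more can be done
None
```

The job is done and handed in at about 19.5 s of the 48 s. I turned the dial from one bar to the off dot, then pinched both tabs, drew the pack out along the bay's axis and stood it upright on the tray floor.

**Last checks:** The final pictures show the dial pointer at the dot, the bay empty, the pack standing on its foot in the tray, and both tape rolls and the look-alikes where they were. The gripper was open and clear of everything, with contact force near zero.

**What disagreed or failed:**
- **Finger length:** The real finger tips sit about 28 mm short of the stated TCP. My first close on the dial met nothing, so I corrected for this from the images.
- **Dial slip:** The bar lagged the jaws by about 25° at 15 N. Squeezing at 40 N lined it up.
- **Tab width:** While carried, the jaws read about 41 mm over the tabs (39 mm for a moment at 40 N) instead of the stated 45 mm. The pack held firmly all the same.
- **Joint 5:** It came to -10.5°, near its limit of -0.11°, at the pack grasp, so I gripped the upper half of the tabs.

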